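# Fit the spacer and the grinding wheel on the spindle

### The job

First slide the brass spacer down the grinder's spindle until it sits on the flange, and let go. Then take the grinding wheel out of its wooden cradle, stand its rim on clear bench, lower it over gently (never letting it topple or slam) until it lies flat with the hub up, and let go; take it again by the hub and fit it, hub up, on the spindle fully down on the spacer. Leave the tin, the square tube and the wrench alone, and leave the wheel and spacer on the spindle released and at rest.

Things in the scene. Friction and masses are not known exactly. Their poses are not given: they have to be found in the camera images.
- spindle_seat (a point): Blue round bench grinder, fixed: 150 mm square foot 12 mm thick, housing 132 mm wide, 56 mm wide steel flange on top, upright 20 mm spindle. The point is on the spindle's axis on the flange's top face, where the spacer sits, 55 mm above the bench and 10 mm above the housing; z up. The spindle rises 74 mm above this point; its last 12 mm taper to 8 mm diameter.
- spacer_center (a point): Brass spacer, loose: plain tube standing upright, outside diameter 54 mm, bore 24 mm, 50 mm long, 0.25 kg. The point is its centre (half-way up); z along the tube. Either end may go down. When it is seated on the flange the spindle stands 24 mm above its top.
- wheel_center (a point): Grinding wheel, loose, 0.5 to 0.7 kg: red-brown stone disc 130 mm in diameter, 22 mm thick, with an aluminium hub on one face; a 24 mm bore goes right through both. The point is the stone disc's centre, 11 mm from either face; z is the wheel's axis and points out of the hub side. At the start it stands on its rim, axis level; lying flat, this point is 11 mm above the bench.
- wheel_hub (a point): The middle of the free end of the wheel's aluminium hub, on the wheel's axis. The hub is 46 mm in diameter and stands 34 mm out of the disc's face, so this point is 45 mm from the disc's centre and 56 mm from the plain face. At the start the hub faces away from the robot (within 25 degrees).
- cradle: Wooden cradle for the wheel, fixed: 53 mm (x) x 146 mm (y), 36 mm high, with a slot 25 mm wide and 118 mm long along its y, its floor 8 mm up. Origin at the middle of its underside. The wheel's rim stands on the slot's floor (top of the rim 138 mm above the bench), hub to the cradle's +x; lift it straight up.
- tin_center (a point): Bystander, loose: yellow tin, 58 mm in diameter, 62 mm high. The point is its centre.
- offcut_center (a point): Bystander, loose: dark steel square tube offcut lying down, 90 mm (its x) x 50 x 50 mm. The point is its centre.
- wrench_center (a point): Bystander, loose: steel wrench 170 mm long lying flat along its x. The point is about its middle.
There are look-alikes about, which are no part of the job. Several things look just like the part that bears spacer_center: the one meant starts nearest to the robot's base.

How it is judged:
By the outcome, as a careful person would: the job done as asked, in the order asked, and still so for the second after the job is handed in, with the robot touching nothing.
It also fails if it takes over 72 s, if anything falls off the work surface, if the arm or the gripper's body presses on something with over 40 N, if the wrist force passes 120 N, or if a joint passes its speed limit or range.

### The arm

A 7-joint arm with a two-finger parallel gripper is mounted at the origin on the work surface. World frame = base frame: x ahead of the robot, y to its left, z up, the work surface at z = 0. Lengths are in m, angles in rad, forces in N, time in s.
With the tool pointing down it reaches from about 0.425 to 0.8 m from the base axis. Payload 8.3 kg.
Tool frame: the origin (TCP) lies at the very end of the fingers, on their centre line; the grasp point (between the pads) lies 19 mm behind it; z points along the fingers, y is the direction in which the jaws open and shut (so a half turn about z gives the same grasp; the last joint's range is limited). The gripper opens to 85 mm and grips with 20 to 120 N. Pads are 22 mm wide; open, the fingers measure 114 mm over their backs; the gripper's body (76 mm by 85 mm) begins 54 mm behind the grasp point. The pads swing forward as they close: fully open they stand 13 mm farther back than shut.
Start: joints at [1.278, 0.383, 0.016, 1.37, -0.006, 1.388, -0.046], TCP at [0.142, -0.609, 0.231] pointing down, gripper open.
Joint ranges: [-2.95, 2.95], [-0.25, 2.06], [-1.52, 1.56], [0.18, 2.33], [-1.44, 4.58], [0.02, 2.06], [-3.01, 3.01]. Speed limits (rad/s): [2.39, 2.39, 3.01, 3.01, 3.14, 3.14, 3.14].

### API

Orientations are given as a rotation vector (axis times angle).
In Python, from bench import * gives the robot as it stands.
- The arm moves only by the tool apply_moves, never from a script. Its arguments are lists of equal length, an entry for each row: "delta_rot": the turn, a rotation vector about the tool's x, y, z normalised to -1 to 1, where 1 is 180 degrees, a list of three; "translation": the shift along the tool's x, y, z normalised to -1 to 1, where 1 is 12 cm, a list of three; "hand": the opening, from -1 (shut) to 1 (fully open), so that 0 is half open. A call has exactly 5 rows; each row is the pose to reach, as a shift and turn from the pose commanded when the call began, along the tool's axes at that moment, turning the shorter way round; what a row does not reach only later rows make up. A row lasts 1/10 s, in which the tool goes at most 50 mm and 8.59 degrees, less where a joint would pass 70% of its speed; a pose out of reach is approached as far as the arm can. A call with a number of a shift or a turn outside -1 to 1 is refused whole. A call with a gripper value outside its range is refused whole. The fingers move at their own pace and stop on an object; "grip_force" is the grip in N (left out, the last holds). Time passes only in rows, so rows that repeat a pose let the fingers close, or fill a call up. It gives the time, the measured TCP pose, the force and the opening at its end, in the units of the state.
- get_state(): the state, without advancing time (a new reading comes with each control period).
- read_camera(name): name is "side" or "top"; returns the picture (420x560x3 uint8, red, green, blue); there is no depth.
- camera_params(name): a dict with "intrinsics" (3x3 intrinsics, pixels), "world_to_cam" (4x4, takes a point from world to camera coordinates). Camera axes: x right, y up, looking along -z (the intrinsics and any distortion apply to the point x, -y, -z); pixel columns grow to the right and rows downward; lengths in m; the calibration is good to about 2 mm. A picture is of the moment at which its call begins. camera_params takes no time and is no camera call.
- hand_in(): hands the job in, once; it reports no verdict.
The state is a dict: "clock": time; "joint_positions": joint angles; "dq": joint speeds; "joint_torque": joint torques, N m; "tool_pos": TCP position; "ee_rot": TCP orientation; "force": force on the tool from outside, world axes, zero at the start; "moment": the same for the moment, N m; "opening": finger opening in m.
Only numpy, scipy, OpenCV 4.12 (cv2) and the standard library are available. Lean on these libraries where they do the work, as an engineer would, in place of code of your own. Each camera call takes 0.05 s, during which the arm holds its last target. There are 200 camera calls.

## Working session

There is one attempt and no reset: what is moved stays moved. The work goes in short steps, Python scripts to look and compute and a tool call to move; the robot and the scene stay as the last step left them, time stands still between calls to the robot, and variables do not carry over. Pictures are saved under pics/ and viewed, about 8 in all and at most 12, crops included, and the job is handed in when it is done.

Besides the shell and the picture viewer there is one more tool, called after "Emit:" in YAML: its name, and indented under it one key for each argument. apply_moves: Moves the arm, as the interface text tells. Scaled input: -1 to 1 covers 12 cm each way for a shift and 180 degrees each way for a turn. Its arguments: {"type":"object","properties":{"delta_rot":{"type":"array"},"translation":{"type":"array"},"hand":{"type":"array"},"grip_force":{"type":"number"}},"required":["delta_rot","translation","hand"]}

```bash
ls; mkdir -p pics
python3 - <<'E'
from bench import *
import cv2,numpy as np
s=get_state();print(s)
for n in("top","side"):
    im=read_camera(n);cv2.imwrite(f"pics/{n}0.png",im[:,:,::-1]);p=camera_params(n);print(n,p)
E
```

```text
pics
{'clock': 0.0, 'joint_positions': array([ 1.27811865,  0.38425671,  0.01636086,  1.37117055, -0.00630262,
        1.38820456, -0.04651779]), 'dq': array([-3.98356382e-04,  1.24546654e-03,  2.73068943e-04,  8.09504290e-04,
        5.61675068e-05,  1.29049173e-04, -3.84461416e-05]), 'joint_torque': array([ 8.60797008e-04, -6.27599788e+01,  8.44818559e-01, -3.71822298e+01,
        1.66204933e-02,  1.41416772e-02,  2.40626719e-05]), 'tool_pos': array([ 0.14227673, -0.60806444,  0.23025979]), 'ee_rot': array([-3.11891110e+00, -3.60003941e-01,  4.04926638e-04]), 'force': array([0.09912728, 0.10311585, 0.64613893]), 'moment': array([0.01886415, 0.00625071, 0.02951851]), 'opening': 0.08548203793124748}
top {'intrinsics': array([[443.70888426,   0.        , 279.16992872],
       [  0.        , 443.70888426, 207.92886116],
       [  0.        ,   0.        ,   1.        ]]), 'world_to_cam': array([[-0.00750503, -0.99996503,  0.00369052, -0.00995691],
       [ 0.99536047, -0.00711635,  0.09595254, -0.58128031],
       [-0.09592292,  0.00439353,  0.99537907, -1.1053511 ],
       [ 0.        ,  0.        ,  0.        ,  1.        ]])}
side {'intrinsics': array([[420.68062878,   0.        , 265.77493597],
       [  0.        , 420.68062878, 208.22209261],
       [  0.        ,   0.        ,   1.        ]]), 'world_to_cam': array([[-0.9524169 , -0.30477908,  0.00343054,  0.54201931],
       [ 0.24039289, -0.74419916,  0.6232005 , -0.19386126],
       [-0.18738547,  0.59437137,  0.78205458, -0.92371166],
       [ 0.        ,  0.        ,  0.        ,  1.        ]])}
```

View pics/top0.png

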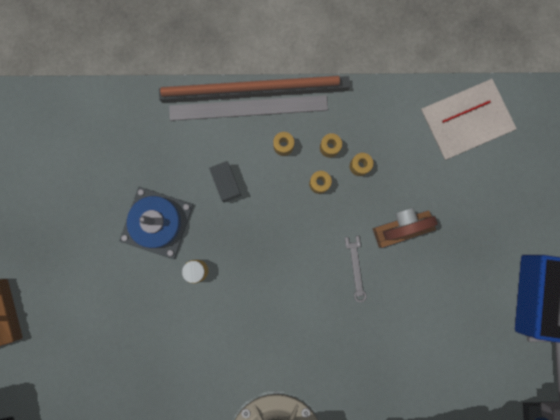

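View pics/side0.png

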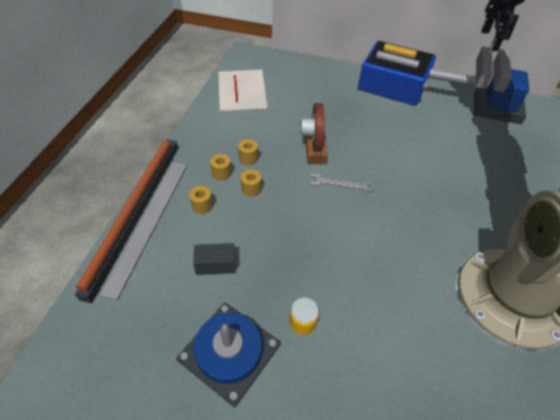

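Top view: there are four brass tubes at (284,143), (331,145), (362,163) and (320,181). The last looks nearest the base, which is around (275,420). The grinder is at (152,222), the wheel and cradle at (408,225), the tin at (194,271), the tube at (226,181) and the wrench at (357,268). The side view shows the same layout.

```bash
cat > h.py <<'E'
from bench import *
import cv2,numpy as np
from scipy.spatial.transform import Rotation as R
P={n:camera_params(n) for n in("top","side")}
def proj(n,X):
    p=P[n];c=p["world_to_cam"]@np.append(X,1);q=p["intrinsics"]@[c[0],-c[1],-c[2]];return q[:2]/q[2]
def ray(n,u,v):
    p=P[n];W=p["world_to_cam"];d=np.linalg.inv(p["intrinsics"])@[u,v,1];d=W[:3,:3].T@[d[0],-d[1],-d[2]]
    return -W[:3,:3].T@W[:3,3],d/np.linalg.norm(d)
def onz(n,u,v,z):
    o,d=ray(n,u,v);return o+d*(z-o[2])/d[2]
def tri(a,b):
    o1,d1=ray("top",*a);o2,d2=ray("side",*b);t=np.linalg.lstsq(np.c_[d1,-d2],o2-o1,rcond=None)[0]
    A,B=o1+d1*t[0],o2+d2*t[1];return (A+B)/2,np.linalg.norm(A-B)
def blobs(im,lo,hi,amin=60):
    m=cv2.inRange(cv2.cvtColor(im,cv2.COLOR_RGB2HSV),lo,hi)
    cs=cv2.findContours(m,cv2.RETR_EXTERNAL,cv2.CHAIN_APPROX_NONE)[0]
    return [c for c in cs if cv2.contourArea(c)>amin]
E
python3 - <<'E'
from h import *
t=cv2.imread("pics/top0.png")[:,:,::-1].copy();s=cv2.imread("pics/side0.png")[:,:,::-1].copy()
for n,im in(("top",t),("side",s)):
    for nm,lo,hi in(("brass",(12,120,90),(30,255,255)),("red",(0,100,40),(11,255,255)),("blue",(105,120,40),(125,255,255))):
        for c in blobs(im,lo,hi):
            (x,y),r=cv2.minEnclosingCircle(c);M=cv2.moments(c);cx,cy=M['m10']/M['m00'],M['m01']/M['m00']
            z={"brass":.05 if n=="top" else .025,"red":.07,"blue":.045}[nm];print(n,nm,np.round([cx,cy,x,y,r],1),cv2.boundingRect(c),onz(n,cx,cy,z).round(4),"dist",np.hypot(*onz(n,cx,cy,z)[:2]).round(3))
def crop(im,x,y,w,h,k):return cv2.resize(im[y:y+h,x:x+w],None,fx=k,fy=k,interpolation=cv2.INTER_CUBIC)
a=np.vstack([np.hstack([crop(t,270,130,100,70,4),crop(t,365,190,80,60,5)[:280,:400]]),np.hstack([crop(t,115,180,80,80,4)[:320,:400],crop(s,175,295,120,80,4)])])if 0 else None
W=np.zeros((600,800,3),np.uint8)
W[:300,:400]=crop(t,270,125,100,75,4);W[:300,400:]=crop(t,365,190,80,60,5)
W[300:,:400]=crop(t,110,185,100,75,4);W[300:,400:]=crop(s,280,95,80,60,5)
cv2.imwrite("pics/c1.png",W[:,:,::-1])
E
```

```text
top brass [  4.5 332.6   3.  332.5  11.9] (0, 321, 12, 24) [0.2793 0.6563 0.05  ] dist 0.713
top brass [384.9 233.2 389.  234.   13. ] (377, 223, 20, 23) [ 0.514  -0.2772  0.05  ] dist 0.584
top brass [320.2 181.3 320.2 181.3  10.3] (310, 172, 21, 20) [ 0.6458 -0.1181  0.05  ] dist 0.656
top brass [361.6 163.4 361.5 163.9  10.9] (351, 154, 22, 20) [ 0.6908 -0.2237  0.05  ] dist 0.726
top brass [330.9 144.  330.8 144.2  10.5] (321, 134, 21, 20) [ 0.7414 -0.1469  0.05  ] dist 0.756
top brass [283.3 142.3 283.2 142.3  10. ] (274, 133, 20, 20) [ 0.7466 -0.0259  0.05  ] dist 0.747
top red [411.7 228.7 410.6 229.5  25.5] (386, 217, 50, 23) [ 0.5236 -0.3384  0.07  ] dist 0.623
top red [466.3 111.  466.  111.   25.1] (443, 101, 47, 21) [ 0.8188 -0.4868  0.07  ] dist 0.953
top red [249.8  85.6 250.   86.5  89.2] (161, 77, 179, 19) [0.8881 0.0578 0.07  ] dist 0.89
top blue [532.1 295.6 541.5 298.   46.4] (515, 255, 45, 87) [ 0.3571 -0.6381  0.045 ] dist 0.731
top blue [152.4 221.6 152.1 221.2  26.1] (127, 197, 52, 50) [0.5475 0.3036 0.045 ] dist 0.626
side brass [301.8 325.9 302.7 319.8  14.4]
[... 532 characters left out ...]
025 ] dist 0.59
side brass [400.   50.2 400.   49.   16.8] (384, 43, 33, 15) [ 0.3507 -0.8794  0.025 ] dist 0.947
side brass [227.8  24.  226.5  23.5  45.3] (183, 11, 88, 26) [ 0.9965 -0.8602  0.025 ] dist 1.316
side red [121.8 219.3 123.5 215.5  86.3] (77, 141, 94, 151) [0.8788 0.116  0.07  ] dist 0.886
side red [318.9 128.2 318.5 127.5  23.6] (313, 104, 12, 48) [ 0.521  -0.3311  0.07  ] dist 0.617
side blue [227.8 347.6 227.4 347.5  36.1] (194, 312, 69, 72) [0.5457 0.312  0.045 ] dist 0.629
side blue [509.3  93.2 506.5  89.   25.2] (487, 70, 42, 42) [ 2.000e-04 -7.027e-01  4.500e-02] dist 0.703
side blue [392.2  81.3 396.5  72.   41.7] (358, 42, 78, 63) [ 0.3544 -0.6527  0.045 ] dist 0.743
```

View pics/c1.png

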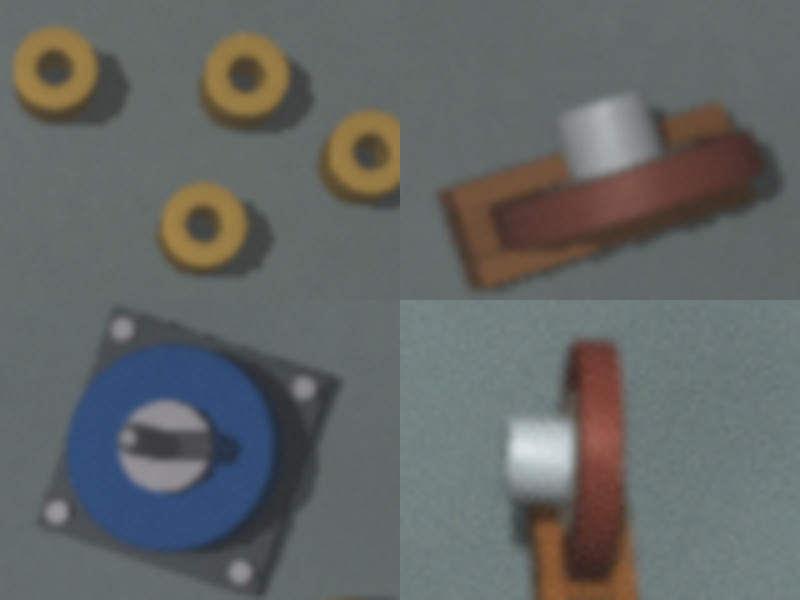

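The spacer meant is the tube at top px (320.6,181). It is 0.66 m from the base, against 0.73, 0.75 and 0.76 m for the others, and the crop shows it upright and free-standing. The crop also shows the flange centre at about (151.2,221.5), the spindle tip at about (142,219.5), and the hub pointing up and slightly left, away from the robot.

```bash
cat >> h.py <<'E'
def delta(pos,rot,s=None):
    """world target -> (translation, delta_rot) numbers, from measured state"""
    s=s or get_state();r0=R.from_rotvec(s["ee_rot"])
    t=r0.inv().apply(np.array(pos)-s["tool_pos"])/.12;w=(r0.inv()*rot).as_rotvec()/np.pi
    return t.round(3),w.round(4)
def down(yaw): return R.from_euler("z",yaw,degrees=True)*R.from_euler("x",180,degrees=True)  # tool x at yaw, z down
E
python3 - <<'E'
from h import *
t=cv2.imread("pics/top0.png")[:,:,::-1].copy()
print("spacer bore",onz("top",320.75,180.9,.05))
print("flange",onz("top",151.2,221.5,.055),"tip",onz("top",142,219.5,.129),"housing",onz("top",152.4,221.6,.045))
# foot bolts in crop px
b=np.array([(122,329),(303,388),(56,513),(239,572)],float);b=b/4+[110,185-75];print("bolts mean",np.mean([onz("top",*p,.013) for p in b],0))
# side tip
print("tri tip",tri((142,219.5),(226,327)))
# wheel: hub end center, disc rim top
print("hubtop crop")
for nm,(u,v),z in(("rim top L",(365+500/5,190+205/5),.08),("hubend mid",(365+598/5,190+95/5),.096),("rimtop plain edge",(365+640/5,190+195/5),.138),("hub root",(365+622/5,190+172/5),.096)):print(nm,onz("top",u,v,z))
c=[(440,190),(720,105),(765,195),(475,288)]
for x,y in c: print("cradle",onz("top",365+x/5,190+y/5,.036 if y<290 else 0).round(4))
for x,y in((510,420),(508,500),(580,340),(615,345),(595,578)): print("side",280+x/5-80,95+(y-300)/5)
E
```

```text
spacer bore [ 0.64674612 -0.11941202  0.05      ]
flange [0.54700597 0.30390399 0.055     ] tip [0.54679442 0.30424484 0.129     ] housing [0.54740999 0.30373954 0.045     ]
bolts mean [0.54719904 0.30599077 0.013     ]
tri tip (array([0.54652314, 0.30489585, 0.12648694]), np.float64(0.0009263638590464998))
hubtop crop
rim top L [ 0.51667726 -0.46475047  0.08      ]
hubend mid [ 0.56851891 -0.50768689  0.096     ]
rimtop plain edge [ 0.51841583 -0.5048782   0.138     ]
hub root [ 0.53139149 -0.51727911  0.096     ]
cradle [ 0.5263 -0.4533  0.036 ]
cradle [ 0.5684 -0.5977  0.036 ]
cradle [ 0.5226 -0.6179  0.036 ]
cradle [ 0.4768 -0.4688  0.036 ]
side 302.0 119.0
side 301.6 135.0
side 316.0 103.0
side 323.0 104.0
side 319.0 150.6
```

Spindle axis at (0.5468, 0.3042): flange, tip and housing agree within 1 mm. Spacer at (0.647,-0.119). Moving towards the spacer.

Emit:
apply_moves:
  translation:
    - [0.2,-0.12,0]
    - [0.4,-0.24,0]
    - [0.6,-0.36,0]
    - [0.8,-0.48,0]
    - [1,-0.6,0]
  delta_rot:
    - [0,0,0]
    - [0,0,0]
    - [0,0,0]
    - [0,0,0]
    - [0,0,0]
  hand: [1,1,1,1,1]

```text
clock: 0.6
tool_pos: [0.2434, -0.51, 0.2308]
ee_rot: [-3.12, -0.36, 0.001]
force: [-0.2, 0.1, 0.1]
opening: 0.0854
```

Emit:
apply_moves:
  translation:
    - [0.2,-0.12,0]
    - [0.4,-0.24,0]
    - [0.6,-0.36,0]
    - [0.8,-0.48,0]
    - [1,-0.6,0]
  delta_rot:
    - [0,0,0]
    - [0,0,0]
    - [0,0,0]
    - [0,0,0]
    - [0,0,0]
  hand: [1,1,1,1,1]

```text
clock: 1.1
tool_pos: [0.3438, -0.4126, 0.2309]
ee_rot: [-3.12, -0.36, 0.001]
force: [-0.4, -0.4, -0.4]
opening: 0.0855
```

Emit:
apply_moves:
  translation:
    - [0.2,-0.12,0]
    - [0.4,-0.24,0]
    - [0.6,-0.36,0]
    - [0.8,-0.48,0]
    - [1,-0.6,0]
  delta_rot:
    - [0,0,0]
    - [0,0,0]
    - [0,0,0]
    - [0,0,0]
    - [0,0,0]
  hand: [1,1,1,1,1]

```text
clock: 1.6
tool_pos: [0.4442, -0.3152, 0.2309]
ee_rot: [-3.12, -0.36, 0.001]
force: [-0.1, -0.1, -0.6]
opening: 0.0853
```

Emit:
apply_moves:
  translation:
    - [0.2,-0.12,0]
    - [0.4,-0.24,0]
    - [0.6,-0.36,0]
    - [0.8,-0.48,0]
    - [1,-0.6,0]
  delta_rot:
    - [0,0,-0.04]
    - [0,0,-0.08]
    - [0,0,-0.12]
    - [0,0,-0.16]
    - [0,0,-0.2]
  hand: [1,1,1,1,1]

```text
clock: 2.1
tool_pos: [0.5446, -0.2179, 0.2309]
ee_rot: [-2.853, -1.314, 0.001]
force: [0.2, -0.1, -0.2]
opening: 0.0854
```

Run:
```python
from h import *
s=get_state();print(s["clock"],s["tool_pos"],s["joint_positions"],s["force"]);print(delta((.647,-.1195,.15),down(103)))
```

```text
2.1 [ 0.54462836 -0.21786633  0.23087853] [ 0.62940217  0.32848226 -0.39217858  1.46616016  0.12593058  1.37266791
 -0.47635105] [ 0.18130509 -0.13169137 -0.20294929]
(array([1.178, 0.116, 0.674]), array([-3.000e-04, -1.000e-04, -2.975e-01]))
```

Emit:
apply_moves:
  translation:
    - [0.2,0.02,0.1]
    - [0.4,0.04,0.2]
    - [0.6,0.06,0.3]
    - [0.8,0.08,0.4]
    - [1,0.1,0.5]
  delta_rot:
    - [0,0,-0.04]
    - [0,0,-0.08]
    - [0,0,-0.12]
    - [0,0,-0.16]
    - [0,0,-0.2]
  hand: [1,1,1,1,1]

```text
clock: 2.6
tool_pos: [0.6321, -0.1352, 0.1703]
ee_rot: [-2.307, -2.131, 0.001]
force: [-0.2, 0.2, 0.1]
opening: 0.0852
```

Run:
```python
from h import *
s=get_state();print(s["clock"],s["tool_pos"],s["joint_positions"]);print(delta((.647,-.1195,.09),down(103)))
```

```text
2.6 [ 0.632059   -0.13517527  0.17029519] [ 0.51089668  0.51390741 -0.51109452  1.37457383  0.25075827  1.31818636
 -0.0868471 ]
(array([0.14 , 0.114, 0.669]), array([-0.0003, -0.0001, -0.0975]))
```

Emit:
apply_moves:
  translation:
    - [0.05,0.04,0.13]
    - [0.1,0.08,0.26]
    - [0.14,0.114,0.4]
    - [0.14,0.114,0.54]
    - [0.14,0.114,0.67]
  delta_rot:
    - [0,0,-0.03]
    - [0,0,-0.06]
    - [0,0,-0.0975]
    - [0,0,-0.0975]
    - [0,0,-0.0975]
  hand: [1,1,1,1,1]

```text
clock: 3.1
tool_pos: [0.6464, -0.12, 0.0894]
ee_rot: [-1.961, -2.453, 0.001]
force: [0.0, 0.3, 0.2]
opening: 0.0852
```

Run:
```python
from h import *
im=read_camera("top");s2=read_camera("side");s=get_state();print(s["clock"],s["tool_pos"]);print(delta((.647,-.1195,.010),down(103)))
W=np.hstack([cv2.resize(im[130:230,270:370],None,fx=4,fy=4),cv2.resize(s2[120:220,200:300],None,fx=4,fy=4)]);cv2.imwrite("pics/c2.png",W[:,:,::-1])
```

```text
3.2 [ 0.64486746 -0.12040447  0.087805  ]
(array([0.002, 0.022, 0.648]), array([-0.0015, -0.0006, -0.0018]))
```

View pics/c2.png

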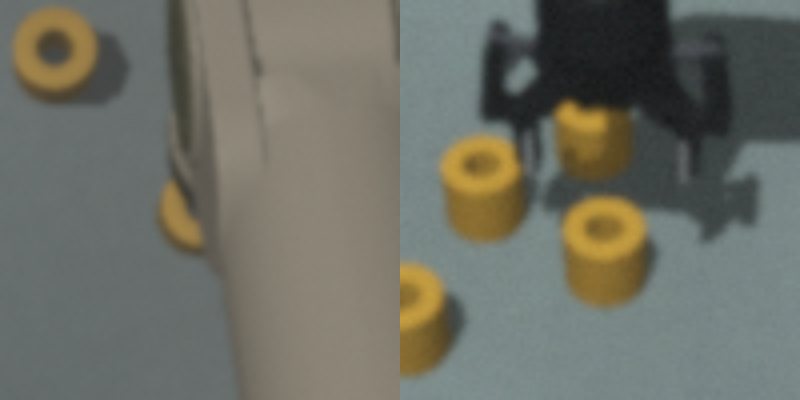

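The side crop shows the open fingers above and behind the target tube at crop (604,250), as expected for a TCP at z = 0.088, with the neighbouring tubes clear. Descending to grasp.

Emit:
apply_moves:
  translation:
    - [0.0,0.01,0.15]
    - [0.0,0.01,0.3]
    - [0.0,0.01,0.45]
    - [0.0,0.01,0.58]
    - [0.0,0.01,0.65]
  delta_rot:
    - [0,0,0]
    - [0,0,0]
    - [0,0,0]
    - [0,0,0]
    - [0,0,0]
  hand: [1,1,1,1,1]

```text
clock: 3.7
tool_pos: [0.6474, -0.1202, 0.0118]
ee_rot: [-1.962, -2.453, 0.001]
force: [0.2, -0.2, -0.2]
opening: 0.0853
```

Emit:
apply_moves:
  translation:
    - [0,0,0]
    - [0,0,0]
    - [0,0,0]
    - [0,0,0]
    - [0,0,0]
  delta_rot:
    - [0,0,0]
    - [0,0,0]
    - [0,0,0]
    - [0,0,0]
    - [0,0,0]
  hand: [0,0,0,0,0]
  grip_force: 40

```text
clock: 4.2
tool_pos: [0.6488, -0.12, 0.0142]
ee_rot: [1.961, 2.452, 0.002]
force: [0.4, 1.0, 4.4]
opening: 0.0523
```

Run:
```python
from h import *
s=get_state();print(s)
```

```text
{'clock': 4.2, 'joint_positions': array([ 0.48937924,  0.69331474, -0.52119429,  1.48513146,  0.37332103,
        1.06072421,  0.10725965]), 'dq': array([ 0.00103981,  0.0008397 , -0.00016947, -0.00159674,  0.00052678,
       -0.00020927, -0.0013462 ]), 'joint_torque': array([ 1.30959903e-01, -6.82272363e+01, -1.02403289e+01, -2.88626182e+01,
        8.51145736e-02, -6.46332814e-02, -5.14897638e-04]), 'tool_pos': array([ 0.64882537, -0.11995556,  0.01421374]), 'ee_rot': array([1.96061070e+00, 2.45236967e+00, 1.82183441e-03]), 'force': array([0.40068514, 0.99792684, 4.41798567]), 'moment': array([0.09740152, 0.09348028, 0.01193169]), 'opening': 0.05227850288382998}
```

Emit:
apply_moves:
  translation:
    - [0,0,-0.2]
    - [0,0,-0.4]
    - [0,0,-0.6]
    - [0,0,-0.8]
    - [0,0,-1]
  delta_rot:
    - [0,0,0]
    - [0,0,0]
    - [0,0,0]
    - [0,0,0]
    - [0,0,0]
  hand: [-0.2,-0.2,-0.2,-0.2,-0.2]
  grip_force: 60

```text
clock: 4.7
tool_pos: [0.6473, -0.12, 0.1333]
ee_rot: [-1.961, -2.453, 0.001]
force: [-0.3, -0.1, -1.9]
opening: 0.0518
```

Run:
```python
from h import *
s=get_state();print(s["tool_pos"],s["opening"],s["force"])
for p,y in(((.63,0.02,.17),103),((.6,.14,.17),103),((.5468,.3042,.17),103)):print(delta(p,down(y)))
```

```text
[ 0.64728989 -0.11998334  0.13333356] 0.05175517413586358 [-0.27652216 -0.0503929  -1.85086966]
(array([ 1.17 ,  0.116, -0.305]), array([-0.0004, -0.0001, -0.0016]))
(array([ 2.2  ,  0.092, -0.305]), array([-0.0004, -0.0001, -0.0016]))
(array([ 3.633, -0.039, -0.304]), array([-0.0004, -0.0001, -0.0016]))
```

Emit:
apply_moves:
  translation:
    - [0.18,0,-0.1]
    - [0.36,0,-0.2]
    - [0.54,0,-0.3]
    - [0.72,0,-0.3]
    - [0.9,0,-0.3]
  delta_rot:
    - [0,0,0]
    - [0,0,0]
    - [0,0,0]
    - [0,0,0]
    - [0,0,0]
  hand: [-0.2,-0.2,-0.2,-0.2,-0.2]

```text
clock: 5.2
tool_pos: [0.6233, -0.0116, 0.1693]
ee_rot: [-1.959, -2.456, -0.0]
force: [-0.1, 0.5, -3.1]
opening: 0.0519
```

Emit:
apply_moves:
  translation:
    - [0.18,0,0]
    - [0.36,0,0]
    - [0.54,0,0]
    - [0.72,0,0]
    - [0.9,0,0]
  delta_rot:
    - [0,0,0]
    - [0,0,0]
    - [0,0,0]
    - [0,0,0]
    - [0,0,0]
  hand: [-0.2,-0.2,-0.2,-0.2,-0.2]

```text
clock: 5.7
tool_pos: [0.5989, 0.0935, 0.1687]
ee_rot: [-1.958, -2.455, 0.001]
force: [0.1, 0.4, -2.1]
opening: 0.0522
```

Emit:
apply_moves:
  translation:
    - [0.18,0,0]
    - [0.36,0,0]
    - [0.54,0,0]
    - [0.72,0,0]
    - [0.9,0,0]
  delta_rot:
    - [0,0,0]
    - [0,0,0]
    - [0,0,0]
    - [0,0,0]
    - [0,0,0]
  hand: [-0.2,-0.2,-0.2,-0.2,-0.2]

```text
clock: 6.2
tool_pos: [0.5748, 0.1986, 0.1687]
ee_rot: [-1.958, -2.455, 0.001]
force: [0.1, 0.3, -2.5]
opening: 0.0521
```

Emit:
apply_moves:
  translation:
    - [0.18,0,0]
    - [0.36,0,0]
    - [0.54,0,0]
    - [0.72,0,0]
    - [0.9,0,0]
  delta_rot:
    - [0,0,0]
    - [0,0,0]
    - [0,0,0]
    - [0,0,0]
    - [0,0,0]
  hand: [-0.2,-0.2,-0.2,-0.2,-0.2]

```text
clock: 6.7
tool_pos: [0.5508, 0.3037, 0.1687]
ee_rot: [-1.959, -2.455, 0.002]
force: [-0.4, 0.0, -2.1]
opening: 0.0515
```

Run:
```python
from h import *
s2=read_camera("side");im=read_camera("top");s=get_state();print(s["clock"],s["tool_pos"],s["joint_positions"],s["opening"])
print(delta((.5468,.3042,.15),down(103)), delta((.5468,.3042,.069),down(103)))
W=np.hstack([cv2.resize(im[150:250,90:190],None,fx=4,fy=4),cv2.resize(s2[250:400,150:300],(400,400))]);cv2.imwrite("pics/c3.png",W[:,:,::-1])
for c in blobs(s2,(12,120,90),(30,255,255),40):print(cv2.boundingRect(c))
print(proj("side",(.5468,.3042,.129)),[proj("side",(.5468,.3042,s["tool_pos"][2]+z)) for z in(-.014,.036)])
```

```text
6.8 [0.54885926 0.30712686 0.16894433] [-0.07894807  0.51710029 -0.69069626  1.42415016  0.32822424  1.31800921
 -0.55718544] 0.0517138789826925
(array([-0.02 , -0.022,  0.158]), array([-0.0005, -0.0008,  0.0009])) (array([-0.022, -0.021,  0.833]), array([-0.0005, -0.0008,  0.0009]))
(290, 313, 28, 22)
(204, 301, 32, 32)
(308, 146, 19, 17)
(183, 12, 88, 25)
[225.63635834 325.98566081] [array([224.56348566, 319.89283201]), array([222.31659082, 307.13274787])]
```

View pics/c3.png

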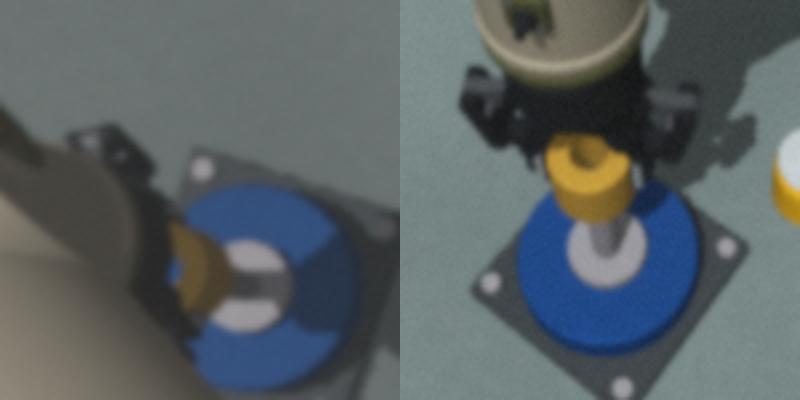

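Top and side crops show the spacer held upright above the spindle. In the side crop its bore at (588,152) sits about 3 px left of the spindle line at x≈606, which agrees with the measured offset of about +2,+3 mm. Correcting.

Emit:
apply_moves:
  translation:
    - [-0.02,-0.02,0]
    - [-0.02,-0.02,0.05]
    - [-0.02,-0.02,0.1]
    - [-0.02,-0.02,0.15]
    - [-0.02,-0.02,0.15]
  delta_rot:
    - [0,0,0]
    - [0,0,0]
    - [0,0,0]
    - [0,0,0]
    - [0,0,0]
  hand: [-0.2,-0.2,-0.2,-0.2,-0.2]

```text
clock: 7.3
tool_pos: [0.5507, 0.2975, 0.1494]
ee_rot: [-1.962, -2.452, 0.003]
force: [0.4, 0.4, -1.8]
opening: 0.0519
```

Run:
```python
from h import *
def mid(im):
    c=max((c for c in blobs(im,(12,120,70),(30,255,255),40) if 180<cv2.boundingRect(c)[0]<250 and cv2.boundingRect(c)[1]>280),key=cv2.contourArea)
    M=cv2.moments(cv2.convexHull(c));return np.array(cv2.boundingRect(c)),M['m10']/M['m00'],M['m01']/M['m00']
for i in range(3):
    im=read_camera("side");s=get_state();print(s["tool_pos"].round(4),mid(im))
p=s["tool_pos"].copy();p[2]+=.011;print("tcp-based",proj("side",p),"spindle-based",proj("side",(.5468,.3042,p[2])))
print(delta((.5468,.3042,.069),down(103)))
cv2.imwrite("pics/c4.png",cv2.resize(im[270:390,150:310],(800,600))[:,:,::-1])
```

```text
[0.5508 0.2979 0.1501] (array([207, 303,  32,  32]), 222.65918097754295, 317.83663584324086)
[0.551  0.2982 0.1507] (array([207, 303,  32,  32]), 222.60771564802772, 317.87082791504116)
[0.5511 0.2984 0.151 ] (array([206, 303,  32,  32]), 222.26230936819172, 317.879302832244)
tcp-based [223.14783542 314.43795884] spindle-based [224.26318521 318.18742998]
(array([ 0.055, -0.024,  0.683]), array([-0.    , -0.    , -0.0017]))
```

View pics/c4.png

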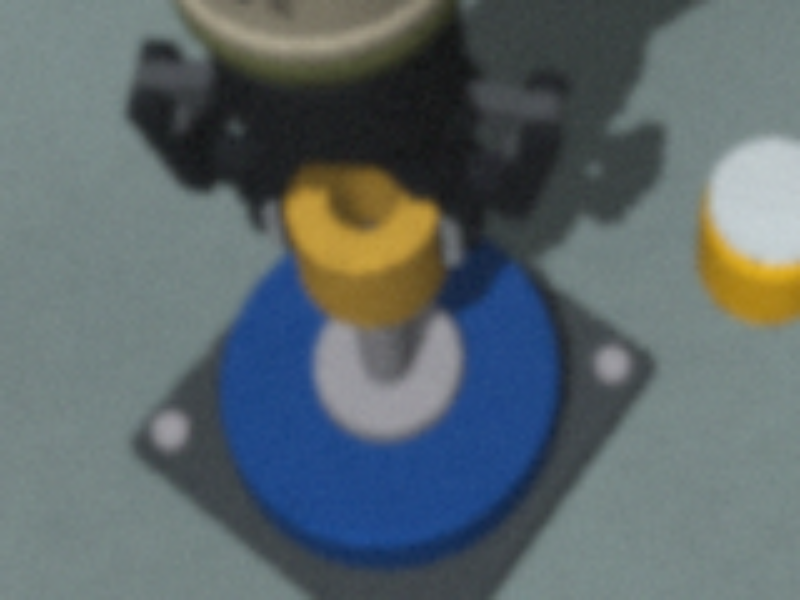

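Emit:
apply_moves:
  translation:
    - [0,0,0]
    - [0,0,0]
    - [0,0,0]
    - [0,0,0]
    - [0,0,0]
  delta_rot:
    - [0,0,0]
    - [0,0,0]
    - [0,0,0]
    - [0,0,0]
    - [0,0,0]
  hand: [-0.2,-0.2,-0.2,-0.2,-0.2]

```text
clock: 7.95
tool_pos: [0.551, 0.2986, 0.151]
ee_rot: [1.962, 2.454, 0.0]
force: [-0.7, 1.0, -2.6]
opening: 0.052
```

Run:
```python
from h import *
s=get_state();print(s["tool_pos"],s["dq"].round(4));print(delta((.5468,.3042,.069),down(103)))
```

```text
[0.55099202 0.2986278  0.15100763] [-0.0008  0.0003  0.0007 -0.0007  0.0006 -0.0014 -0.0002]
(array([ 0.053, -0.024,  0.683]), array([ 0.    , -0.    , -0.0015]))
```

Run:
```python
from h import *
a=np.linspace(0,2*np.pi,73)
for nm,(x,y) in(("tcp",(.5510,.2986)),("spindle",(.5468,.3042))):
  for zb in(.135,.137,.139):
    B=np.array([proj("side",(x+.027*np.cos(t),y+.027*np.sin(t),zb)) for t in a]);T=np.array([proj("side",(x+.012*np.cos(t),y+.012*np.sin(t),zb+.05)) for t in a]);F=np.array([proj("side",(x+.027*np.cos(t),y+.027*np.sin(t),zb+.05)) for t in a])
    print(nm,zb,"bottom v",B[:,1].max().round(1),"u at",B[B[:,1].argmax(),0].round(1),"topface u",F[:,0].min().round(1),F[:,0].max().round(1),"v front",F[:,1].max().round(1),"bore bottom v",T[:,1].max().round(1))
c=lambda x,y:(150+x/5,270+y/5)
print("obs bottom",c(378,325),"top u",c(285,0)[0],c(440,0)[0],"top front v",c(360,272),"bore bottom",c(363,228))
```

```text
tcp 0.135 bottom v 335.9 u at 224.0 topface u 205.9 238.3 v front 324.1 bore bottom v 315.4
tcp 0.137 bottom v 335.4 u at 223.9 topface u 205.8 238.2 v front 323.6 bore bottom v 314.9
tcp 0.139 bottom v 335.0 u at 223.8 topface u 205.7 238.1 v front 323.1 bore bottom v 314.4
spindle 0.135 bottom v 339.6 u at 225.1 topface u 207.0 239.5 v front 327.9 bore bottom v 319.2
spindle 0.137 bottom v 339.1 u at 225.0 topface u 206.9 239.4 v front 327.4 bore bottom v 318.7
spindle 0.139 bottom v 338.7 u at 224.9 topface u 206.7 239.4 v front 326.9 bore bottom v 318.2
obs bottom (225.6, 335.0) top u 207.0 238.0 top front v (222.0, 324.4) bore bottom (222.6, 315.6)
```

The image agrees with the settled tool_pos, so I'll trust settled readings and correct by them.

Emit:
apply_moves:
  translation:
    - [0.03,-0.015,0]
    - [0.053,-0.024,0]
    - [0.053,-0.024,0]
    - [0.053,-0.024,0]
    - [0.053,-0.024,0]
  delta_rot:
    - [0,0,0]
    - [0,0,0]
    - [0,0,0]
    - [0,0,0]
    - [0,0,0]
  hand: [-0.2,-0.2,-0.2,-0.2,-0.2]

```text
clock: 8.45
tool_pos: [0.5469, 0.304, 0.151]
ee_rot: [1.962, 2.454, -0.0]
force: [-0.5, 0.9, -2.5]
opening: 0.0519
```

Run:
```python
from h import *
s=get_state();print(s["clock"],s["tool_pos"]);print(delta((.5468,.3042,.069),down(103)))
```

```text
8.45 [0.54687884 0.30403448 0.15095359]
(array([ 0.002, -0.   ,  0.683]), array([ 0.    ,  0.    , -0.0016]))
```

Emit:
apply_moves:
  translation:
    - [0,0,0.1]
    - [0,0,0.2]
    - [0,0,0.3]
    - [0,0,0.4]
    - [0,0,0.5]
  delta_rot:
    - [0,0,0]
    - [0,0,0]
    - [0,0,0]
    - [0,0,0]
    - [0,0,0]
  hand: [-0.2,-0.2,-0.2,-0.2,-0.2]

```text
clock: 8.95
tool_pos: [0.5475, 0.3042, 0.0901]
ee_rot: [1.962, 2.453, 0.002]
force: [4.6, 0.9, 0.2]
opening: 0.0518
```

Emit:
apply_moves:
  translation:
    - [0,0,0.05]
    - [0,0,0.1]
    - [0,0,0.13]
    - [0,0,0.15]
    - [0,0,0.15]
  delta_rot:
    - [0,0,0]
    - [0,0,0]
    - [0,0,0]
    - [0,0,0]
    - [0,0,0]
  hand: [-0.2,-0.2,-0.2,-0.2,-0.2]

```text
clock: 9.45
tool_pos: [0.5475, 0.3041, 0.0723]
ee_rot: [1.962, 2.453, 0.002]
force: [6.9, 2.7, -3.3]
opening: 0.0518
```

Emit:
apply_moves:
  translation:
    - [0,0.01,0]
    - [0,0.01,0.01]
    - [0,0.01,0.02]
    - [0,0.01,0.03]
    - [0,0.01,0.03]
  delta_rot:
    - [0,0,0]
    - [0,0,0]
    - [0,0,0]
    - [0,0,0]
    - [0,0,0]
  hand: [-0.2,-0.2,-0.2,-0.2,-0.2]

```text
clock: 9.95
tool_pos: [0.5476, 0.3042, 0.0694]
ee_rot: [-1.961, -2.454, 0.001]
force: [-0.6, -1.0, 1.9]
opening: 0.0515
```

Emit:
apply_moves:
  translation:
    - [0,0,0.01]
    - [0,0,0.015]
    - [0,0,0.015]
    - [0,0,0.015]
    - [0,0,0.015]
  delta_rot:
    - [0,0,0]
    - [0,0,0]
    - [0,0,0]
    - [0,0,0]
    - [0,0,0]
  hand: [-0.2,-0.2,-0.2,-0.2,-0.2]

```text
clock: 10.45
tool_pos: [0.5475, 0.3043, 0.0693]
ee_rot: [1.961, 2.453, -0.001]
force: [-6.6, -5.6, 15.9]
opening: 0.0519
```

Emit:
apply_moves:
  translation:
    - [0,0,0]
    - [0,0,0]
    - [0,0,0]
    - [0,0,0]
    - [0,0,0]
  delta_rot:
    - [0,0,0]
    - [0,0,0]
    - [0,0,0]
    - [0,0,0]
    - [0,0,0]
  hand: [0.5,0.8,1,1,1]

```text
clock: 10.95
tool_pos: [0.5478, 0.3045, 0.0673]
ee_rot: [-1.961, -2.454, 0.0]
force: [-0.4, -0.3, 0.2]
opening: 0.0854
```

Emit:
apply_moves:
  translation:
    - [0,0,-0.1]
    - [0,0,-0.3]
    - [0,0,-0.5]
    - [0,0,-0.75]
    - [0,0,-1]
  delta_rot:
    - [0,0,0]
    - [0,0,0]
    - [0,0,0]
    - [0,0,0]
    - [0,0,0]
  hand: [1,1,1,1,1]

```text
clock: 11.45
tool_pos: [0.5478, 0.3045, 0.1896]
ee_rot: [-1.961, -2.454, -0.001]
force: [0.4, 0.7, -0.4]
opening: 0.0853
```

Emit:
apply_moves:
  translation:
    - [-0.2,0,-0.1]
    - [-0.4,0,-0.2]
    - [-0.6,0,-0.3]
    - [-0.8,0,-0.4]
    - [-1,0,-0.5]
  delta_rot:
    - [0,0,0]
    - [0,0,0]
    - [0,0,0]
    - [0,0,0]
    - [0,0,0]
  hand: [1,1,1,1,1]

```text
clock: 11.95
tool_pos: [0.5744, 0.1866, 0.2492]
ee_rot: [1.961, 2.454, 0.001]
force: [0.5, 0.3, 1.1]
opening: 0.0858
```

Run:
```python
from h import *
im=read_camera("side");s=get_state();print(s["clock"],s["tool_pos"],s["force"],s["joint_positions"])
for c in blobs(im,(12,120,70),(30,255,255),40):print(cv2.boundingRect(c))
a=np.linspace(0,2*np.pi,73)
for zb in(.055,.075):
  B=np.array([proj("side",(.5468+.027*np.cos(t),.3042+.027*np.sin(t),z)) for t in a for z in(zb,zb+.05)]);print(zb,B.min(0),B.max(0))
# wheel geometry, pic crop px -> full (fixed offset)
g=lambda x,y:(365+(x-400)/5,190+y/5)
for c in((440,190),(720,105),(765,195),(475,288)):print("cradle",onz("top",*g(*c),.036).round(4))
t=cv2.imread("pics/top0.png")[:,:,::-1].copy()
c=max((c for c in blobs(t,(0,90,30),(9,255,255)) if 380<cv2.boundingRect(c)[0]<400),key=cv2.contourArea);print(cv2.minAreaRect(c),cv2.boundingRect(c))
h=cv2.inRange(cv2.cvtColor(t,cv2.COLOR_RGB2HSV),(0,0,140),(180,60,255));h[:200]=0;h[235:]=0;h[:,:390]=0;h[:,430:]=0
print("hub bbox",cv2.boundingRect(cv2.findNonZero(h)),cv2.minAreaRect(cv2.findNonZero(h)))
s0=cv2.imread("pics/side0.png")[:,:,::-1].copy()
hs=cv2.inRange(cv2.cvtColor(s0,cv2.COLOR_RGB2HSV),(0,0,160),(180,70,255));hs[:110]=0;hs[145:]=0;hs[:,:295]=0;hs[:,330:]=0
print("hub side",cv2.boundingRect(cv2.findNonZero(hs)),cv2.minAreaRect(cv2.findNonZero(hs)))
```

```text
12.0 [0.57706011 0.1816479  0.25120365] [ 3.15148519 -2.76485541  1.65892494] [ 0.13097529  0.40649263 -0.68030843  1.37439601  0.25684377  1.44538614
 -0.32386479]
(213, 319, 29, 36)
(290, 313, 28, 22)
(191, 193, 11, 10)
(250, 142, 7, 22)
(307, 137, 20, 26)
(383, 43, 35, 15)
0.055 [211.65598823 317.30047098] [242.56489725 355.82735357]
0.075 [210.56127198 312.67309028] [242.14052931 352.01561915]
cradle [ 0.5278 -0.2509  0.036 ]
cradle [ 0.5699 -0.3943  0.036 ]
cradle [ 0.524  -0.4153  0.036 ]
cradle [ 0.4783 -0.2672  0.036 ]
((409.6640319824219, 228.5395965576172), (11.211438179016113, 52.85076141357422), 71.96571350097656) (383, 217, 53, 23)
hub bbox (400, 210, 13, 14) ((405.676513671875, 216.70590209960938), (13.339459419250488, 11.156638145446777), 75.96376037597656)
hub side (302, 119, 13, 12) ((308.0, 124.5), (11.0, 12.0), 90.0)
```

The spacer is seated: its side blob spans rows 319–355, against 317–356 expected for a bottom at z = 0.055. Next I'll fit a quick kinematic model, to choose wheel tilts within the joint ranges.

```bash
cat > kin.py <<'E'
from h import *
from scipy.optimize import least_squares
import itertools
Q=np.array([[1.2781,.3843,.0164,1.3712,-.0063,1.3882,-.0465],[.6294,.3285,-.3922,1.4662,.1259,1.3727,-.4764],[.5109,.5139,-.5111,1.3746,.2508,1.3182,-.0868],[.4894,.6933,-.5212,1.4851,.3733,1.0607,.1073],[-.0789,.5171,-.6907,1.4242,.3282,1.3180,-.5572]])
PP=np.array([[.1423,-.608,.2303],[.5446,-.2179,.2309],[.6321,-.1352,.1703],[.6488,-.12,.0142],[.5489,.3071,.1689]])
RV=R.from_rotvec([[-3.119,-.36,.0004],[-2.853,-1.314,.001],[-2.307,-2.131,.001],[1.9606,2.4524,.0018],[-1.959,-2.455,.002]])
Z,Y=[0,0,1],[0,1,0]
def rot(ax,t): return R.from_rotvec(np.array(ax)*t)
def fk(q,P,S):
    a0,d1,L1,L2,d7,e1,e2,e3,a7=P
    r=rot(Z,a0)*rot(Z,S[0]*q[0]);p=np.array([0,0,d1]);r=r*rot(Y,q[1])*rot(Z,S[1]*q[2])
    p=p+r.apply([e1,0,L1]);r=r*rot(Y,q[3]);p=p+r.apply([e2,0,L2]);r=r*rot(Z,S[2]*q[4])*rot(Y,q[5]);p=p+r.apply([e3,0,0])
    r=r*rot(Z,S[3]*q[6]+a7);return p+r.apply([0,0,d7]),r
def fit():
    best=None
    for S in itertools.product((1,-1),repeat=4):
        def f(P):
            o=[]
            for q,p,rv in zip(Q,PP,RV):
                a,b=fk(q,P,S);o+=list((a-p)*5)+list((rv.inv()*b).as_rotvec())
            return np.array(o)
        for a7 in(0,1.57,3.14,-1.57):
            r=least_squares(f,[-1.34-S[0]*1.278,.3,.4,.4,.25,0,0,0,a7])
            if best is None or r.cost<best[0].cost: best=(r,S)
    return best
LIM=np.array([[-2.95,2.95],[-.25,2.06],[-1.52,1.56],[.18,2.33],[-1.44,4.58],[.02,2.06],[-3.01,3.01]])
def ik(p,r,P,S,q0):
    def f(q):
        a,b=fk(q,P,S);return np.r_[(a-p)*5,(r.inv()*b).as_rotvec(),(q-q0)*.003]
    s=least_squares(f,np.clip(q0,LIM[:,0]+.06,LIM[:,1]-.06),bounds=(LIM[:,0]+.05,LIM[:,1]-.05));a,b=fk(s.x,P,S)
    return s.x,np.linalg.norm(a-p),np.degrees(np.linalg.norm((r.inv()*b).as_rotvec()))
E
python3 - <<'E'
from kin import *
b,S=fit();print(b.cost,S,b.x.round(4));np.save("P.npy",np.r_[b.x,S])
print("rim top side",onz("side",319,103.4,.138),"hub end line top cam",onz("top",404.6,209,.096),"hub end left mid side z.073",onz("side",302,127,.073))
E
```

```text
0.00046053645619045737 (-1, -1, -1, -1) [-0.0508  0.6122  0.4672  0.4811  0.7107 -0.009   0.0217  0.0124  1.5212]
rim top side [ 0.53211369 -0.34903718  0.138     ] hub end line top cam [ 0.5698969  -0.31518987  0.096     ] hub end left mid side z.073 [ 0.5660608  -0.31788705  0.073     ]
```

```bash
cat >> h.py <<'E'
def tilted(yaw,th): return down(yaw)*R.from_euler("y",th,degrees=True)
def plan(wps):
    s=get_state();p,r=s["tool_pos"],R.from_rotvec(s["ee_rot"])
    for pp,rr in wps:
        t=r.inv().apply(np.array(pp)-p)/.12;w=(r.inv()*rr).as_rotvec()/np.pi
        print("T",t.round(3).tolist(),"W",w.round(4).tolist());p,r=np.array(pp),rr
E
python3 - <<'E'
from h import *
plan([((.60,.07,.27),down(75)),((.62,-.04,.28),down(46)),((.62,-.15,.28),down(16.7)),((.62,-.26,.26),tilted(16.7,-20)),((.615,-.305,.17),tilted(16.7,-40))])
E
```

```text
T [-0.95, -0.012, -0.154] W [0.0014, 0.0005, 0.1522]
T [-0.842, 0.398, -0.083] W [0.0, -0.0, 0.1611]
T [-0.659, 0.637, 0.0] W [0.0, -0.0, 0.1628]
T [-0.263, 0.878, 0.167] W [0.0, -0.1111, 0.0]
T [0.118, 0.347, 0.755] W [-0.0, -0.1111, -0.0]
```

Emit:
apply_moves:
  translation:
    - [-0.19,0,-0.03]
    - [-0.38,0,-0.06]
    - [-0.57,0,-0.09]
    - [-0.76,0,-0.12]
    - [-0.95,-0.01,-0.15]
  delta_rot:
    - [0,0,0.03]
    - [0,0,0.06]
    - [0,0,0.09]
    - [0,0,0.12]
    - [0,0,0.152]
  hand: [1,1,1,1,1]

```text
clock: 12.5
tool_pos: [0.5984, 0.0753, 0.2666]
ee_rot: [2.49, 1.916, 0.001]
force: [0.1, 0.0, 0.3]
opening: 0.0854
```

Emit:
apply_moves:
  translation:
    - [-0.17,0.08,-0.016]
    - [-0.34,0.16,-0.03]
    - [-0.5,0.24,-0.05]
    - [-0.67,0.32,-0.065]
    - [-0.84,0.4,-0.08]
  delta_rot:
    - [0,0,0.032]
    - [0,0,0.064]
    - [0,0,0.096]
    - [0,0,0.129]
    - [0,0,0.161]
  hand: [1,1,1,1,1]

```text
clock: 13.0
tool_pos: [0.6194, -0.0342, 0.2762]
ee_rot: [2.89, 1.232, 0.002]
force: [0.0, 0.4, -0.7]
opening: 0.0855
```

Emit:
apply_moves:
  translation:
    - [-0.13,0.13,0]
    - [-0.26,0.26,0]
    - [-0.4,0.38,0]
    - [-0.53,0.51,0]
    - [-0.66,0.64,0]
  delta_rot:
    - [0,0,0.033]
    - [0,0,0.065]
    - [0,0,0.098]
    - [0,0,0.13]
    - [0,0,0.163]
  hand: [1,1,1,1,1]

```text
clock: 13.5
tool_pos: [0.6202, -0.1445, 0.2761]
ee_rot: [-3.108, -0.46, -0.002]
force: [0.4, -0.2, -0.0]
opening: 0.0859
```

Emit:
apply_moves:
  translation:
    - [-0.05,0.18,0.03]
    - [-0.1,0.35,0.07]
    - [-0.16,0.53,0.1]
    - [-0.21,0.7,0.13]
    - [-0.26,0.88,0.17]
  delta_rot:
    - [0,-0.022,0]
    - [0,-0.044,0]
    - [0,-0.066,0]
    - [0,-0.089,0]
    - [0,-0.111,0]
  hand: [1,1,1,1,1]

```text
clock: 14.0
tool_pos: [0.6215, -0.2544, 0.2559]
ee_rot: [3.01, 0.451, -0.532]
force: [0.6, -0.2, 1.5]
opening: 0.0855
```

Run:
```python
from h import *
s=get_state();print(s["clock"],s["tool_pos"],s["ee_rot"],s["joint_positions"])
print((R.from_rotvec(s["ee_rot"])).as_matrix().round(3))
plan([((.615,-.305,.17),tilted(16.7,-40))])
```

```text
14.0 [ 0.62154596 -0.25441667  0.25588102] [ 3.01028111  0.45139397 -0.53176881] [ 0.33510651  0.75378104 -0.20790626  0.80301182  0.31111071  1.90323339
 -1.0566078 ]
[[ 0.898  0.293 -0.328]
 [ 0.276 -0.956 -0.1  ]
 [-0.343 -0.    -0.939]]
T [0.08, 0.387, 0.733] W [0.001, -0.1109, 0.0017]
```

```bash
cat > k2.py <<'E'
from kin import *
import kin
kin.Q=np.vstack([Q,[.3351,.7538,-.2079,.8030,.3111,1.9032,-1.0566]]);kin.PP=np.vstack([PP,[.62155,-.25442,.25588]]);kin.RV=R.concatenate([RV,R.from_rotvec([3.01028,.45139,-.53177])])
S=(-1,-1,-1,-1)
E
cat > scan.py <<'E'
from k2 import *
def f(P):
    o=[]
    for q,p,rv in zip(kin.Q,kin.PP,kin.RV):
        a,b=fk(q,P,S);o+=list((a-p)*5)+list((rv.inv()*b).as_rotvec())
    return np.array(o)
r=least_squares(f,[-.05,.3,.45,.47,.4,0,0,0,1.52]);P=r.x;print(r.cost,P.round(4));np.save("P.npy",P)
q=kin.Q[-1]
C=np.array([.525,-.332,.073])
def pose(C,yaw,phi,beta,g=.035,d=.021):
    # phi: w elevation deg; beta: angle from w to tool-back, tool yaw same
    y=np.radians(yaw);h=np.array([np.cos(y),np.sin(y),0]);z=np.array([0,0,1.])
    e=np.radians(phi);w=h*np.cos(e)+z*np.sin(e);b=h*np.cos(e+np.radians(beta))+z*np.sin(e+np.radians(beta))
    return C+w*g-b*d, tilted(yaw,-(90-phi-beta))
for beta in(30,40,50,60,70):
    p,rr=pose(C,16.7,0,beta);b=-rr.apply([0,0,1]);out=[]
    qq=q
    for dd in(.09,0):
        qq,e,er=ik(p+b*dd,rr,P,S,qq);out.append((round(e*1000,1),round(er,1)))
    qq2,e,er=ik(p+[0,0,.15],rr,P,S,qq);out.append((round(e*1000,1),round(er,1)))
    print("pick",beta,out,qq.round(2))
print("laydown")
for beta in(40,50,60):
  for (x,y) in((.5,0),(.55,0),(.62,-.05),(.55,-.12),(.45,-.15),(.5,-.25)):
    for dy in(-60,-30,0,30,60):
      yaw=np.degrees(np.arctan2(y,x))+dy
      qq=q;m=0;mr=0
      for phi in(0,30,60,90):
        Cc=np.array([x,y,.065*np.cos(np.radians(phi))+.011*np.sin(np.radians(phi))])
        p,rr=pose(Cc,yaw,phi,beta);qq,e,er=ik(p,rr,P,S,qq);m=max(m,e*1000);mr=max(mr,er)
      if m<3 and mr<2: print(beta,(x,y),"yaw",round(yaw),round(m,1),round(mr,1),qq.round(2))
E
python3 scan.py
```

```text
0.000647124563973545 [-0.05    0.2676  0.4676  0.466   0.3669  0.0062  0.0191  0.013   1.5223]
pick 30 [(np.float64(17.3), np.float64(11.2)), (np.float64(3.7), np.float64(2.4)), (np.float64(11.7), np.float64(7.6))] [-0.03  1.32  0.76  0.7  -0.    2.01 -0.74]
pick 40 [(np.float64(8.3), np.float64(5.4)), (np.float64(0.0), np.float64(0.0)), (np.float64(5.0), np.float64(3.2))] [ 0.    1.21  0.65  0.78 -0.    1.92 -0.79]
pick 50 [(np.float64(0.0), np.float64(0.0)), (np.float64(0.0), np.float64(0.0)), (np.float64(0.0), np.float64(0.0))] [ 0.28  1.   -0.02  0.94  0.4   1.79 -1.04]
pick 60 [(np.float64(0.0), np.float64(0.0)), (np.float64(0.0), np.float64(0.0)), (np.float64(0.0), np.float64(0.0))] [ 0.39  0.88 -0.14  1.09  0.4   1.63 -1.08]
pick 70 [(np.float64(0.0), np.float64(0.0)), (np.float64(0.0), np.float64(0.0)), (np.float64(0.0), np.float64(0.0))] [ 0.46  0.76 -0.18  1.24  0.33  1.44 -1.05]
laydown
40 (0.5, 0) yaw -60 0.0 0.0 [-1.49  0.83  1.23  2.11 -0.13  0.58 -2.96]
40 (0.5, 0) yaw 60 0.0 0.0 [ 1.27  0.65 -1.02  2.11 -0.27  0.59  0.08]
40 (0.55, 0) yaw -60 0.0 0.0 [-1.36  0.84  1.1
[... 2328 characters left out ...]
-0.41  0.63 -2.96]
60 (0.55, 0) yaw 60 0.0 0.0 [ 1.42  1.12 -1.13  2.   -0.15  0.59  0.19]
60 (0.62, -0.05) yaw -65 0.0 0.0 [-1.38  1.38  1.33  1.85 -0.37  0.64 -2.96]
60 (0.62, -0.05) yaw 55 0.0 0.0 [ 1.36  1.16 -1.12  1.84 -0.14  0.62  0.13]
60 (0.55, -0.12) yaw -72 0.0 0.0 [-1.37  1.37  1.33  1.98 -0.4   0.63 -2.96]
60 (0.55, -0.12) yaw 48 0.0 0.0 [ 1.57  1.06 -1.06  1.98 -0.31  0.61  0.31]
60 (0.45, -0.15) yaw -78 0.0 0.0 [-1.46  1.38  1.35  2.16 -0.46  0.64 -2.96]
60 (0.45, -0.15) yaw 42 0.0 0.0 [ 1.49  0.7  -0.6   2.16 -0.93  0.85  0.93]
60 (0.5, -0.25) yaw -87 0.0 0.0 [-1.13  1.37  1.33  1.99 -0.4   0.63 -2.96]
60 (0.5, -0.25) yaw 33 0.0 0.0 [ 1.74  0.95 -0.92  1.99 -0.56  0.67  0.53]
```

```bash
cat > geo.py <<'E'
from h import *
def pose(C,yaw,phi,beta,g=.036,d=.019):
    y=np.radians(yaw);h=np.array([np.cos(y),np.sin(y),0]);z=np.array([0,0,1.])
    e=np.radians(phi);w=h*np.cos(e)+z*np.sin(e);b=h*np.cos(e+np.radians(beta))+z*np.sin(e+np.radians(beta))
    return C+w*g-b*d, tilted(yaw,-(90-phi-beta)), b
E
python3 - <<'E'
from geo import *
C=np.array([.525,-.332,.073]);j=np.array([-.287,.958]);w=np.array([.958,.287])
for nm,X in(("top hub rect",onz("top",405.7,216.7,.092)),("side hub",onz("side",308,125,.08)),("top end",onz("top",404.6,209,.096)),("side end",onz("side",302,127,.073))):
    print(nm,X.round(4),"jaw off",(j@(X-C)[:2]).round(4),"along w",(w@(X-C)[:2]).round(4))
p,r,b=pose(C,16.7,0,50);print(p,b)
plan([(p+b*.1,r)])
E
```

```text
top hub rect [ 0.5516 -0.3183  0.092 ] jaw off 0.0054 along w 0.0294
side hub [ 0.5509 -0.3229  0.08  ] jaw off 0.0013 along w 0.0274
top end [ 0.5699 -0.3152  0.096 ] jaw off 0.0032 along w 0.0478
side end [ 0.5661 -0.3179  0.073 ] jaw off 0.0017 along w 0.0434
[ 0.54778376 -0.32516455  0.05844516] [0.61567643 0.18471178 0.76604444]
T [0.134, 0.387, 1.023] W [0.001, -0.1109, 0.0017]
```

Emit:
apply_moves:
  translation:
    - [0.03,0.07,0.15]
    - [0.06,0.15,0.35]
    - [0.09,0.22,0.55]
    - [0.12,0.3,0.75]
    - [0.134,0.366,0.9]
  delta_rot:
    - [0,-0.022,0]
    - [0,-0.044,0]
    - [0,-0.067,0]
    - [0,-0.089,0]
    - [0,-0.111,0]
  hand: [1,1,1,1,1]

```text
clock: 14.5
tool_pos: [0.6119, -0.2982, 0.1485]
ee_rot: [2.854, 0.43, -1.005]
force: [0.2, 0.1, -2.8]
opening: 0.0856
```

Emit:
apply_moves:
  translation:
    - [0,0,0]
    - [0,0,0]
    - [0,0,0]
    - [0,0,0]
    - [0,0,0]
  delta_rot:
    - [0,0,0]
    - [0,0,0]
    - [0,0,0]
    - [0,0,0]
    - [0,0,0]
  hand: [1,1,1,1,1]

```text
clock: 15.0
tool_pos: [0.6129, -0.2992, 0.1542]
ee_rot: [2.855, 0.425, -0.991]
force: [0.1, 0.5, 0.3]
opening: 0.085
```

Run:
```python
from geo import *
im=read_camera("side");t=read_camera("top");s=get_state();print(s["clock"],s["tool_pos"],s["joint_positions"].round(3))
C=np.array([.5243,-.3296,.073]);p,r,b=pose(C,16.7,0,50);plan([(p+b*.05,r),(p,r)])
W=np.hstack([cv2.resize(im[60:180,260:360],(400,480)),cv2.resize(t[160:260,370:453],(400,480))]);cv2.imwrite("pics/c5.png",W[:,:,::-1])
```

```text
15.1 [ 0.61254667 -0.2994398   0.15354598] [ 0.204  1.069  0.128  0.586  0.268  2.049 -0.922]
T [0.05, 0.032, 0.564] W [-0.0012, -0.0093, 0.0015]
T [0.0, -0.0, 0.417] W [0.0, 0.0, 0.0]
```

View pics/c5.png

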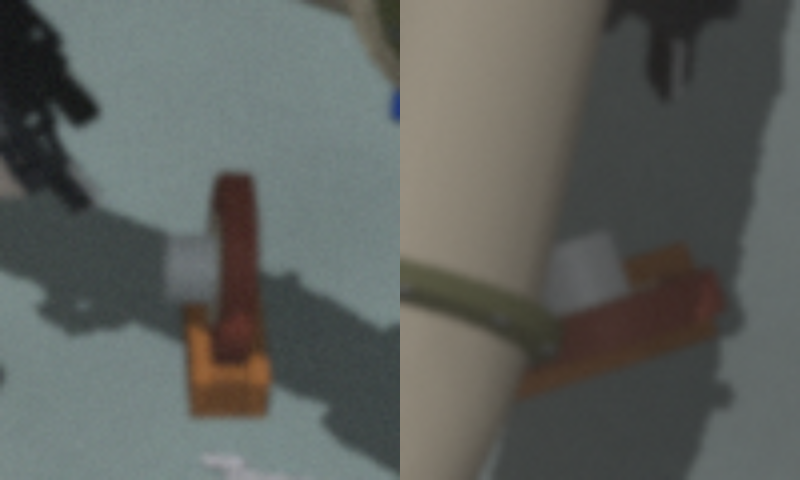

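The side crop shows the tilted gripper up and to the left of the hub, which is at crop (190,268). The wheel is still upright in the cradle. Joint 6 is near its limit, so I'll use less tilt (β=58).

Run:
```python
from geo import *
C=np.array([.5243,-.3296,.073]);p,r,b=pose(C,16.7,0,58);print(p);plan([(p+b*.065,r),(p+b*.02,r),(p,r)])
```

```text
[ 0.54913781 -0.3221483   0.05688709]
T [-0.0, 0.031, 0.441] W [-0.0013, 0.0351, 0.0015]
T [-0.0, 0.0, 0.375] W [0.0, 0.0, 0.0]
T [0.0, -0.0, 0.167] W [0.0, 0.0, 0.0]
```

Emit:
apply_moves:
  translation:
    - [0,0.01,0.1]
    - [0,0.02,0.2]
    - [0,0.03,0.3]
    - [0,0.03,0.44]
    - [0,0.03,0.44]
  delta_rot:
    - [0,0.01,0]
    - [0,0.02,0]
    - [0,0.03,0.001]
    - [0,0.035,0.0015]
    - [0,0.035,0.0015]
  hand: [1,1,1,1,1]

```text
clock: 15.6
tool_pos: [0.5798, -0.3132, 0.1109]
ee_rot: [2.917, 0.423, -0.844]
force: [-0.6, 0.3, -0.5]
opening: 0.0857
```

Emit:
apply_moves:
  translation:
    - [0,0,0]
    - [0,0,0]
    - [0,0,0]
    - [0,0,0]
    - [0,0,0]
  delta_rot:
    - [0,0,0]
    - [0,0,0]
    - [0,0,0]
    - [0,0,0]
    - [0,0,0]
  hand: [1,1,1,1,1]

```text
clock: 16.1
tool_pos: [0.5822, -0.3122, 0.1112]
ee_rot: [2.916, 0.426, -0.841]
force: [0.0, 0.3, -0.8]
opening: 0.0853
```

Run:
```python
from geo import *
s=get_state();print(s["tool_pos"],s["joint_positions"].round(3))
C=np.array([.5243,-.3296,.073]);p,r,b=pose(C,16.7,0,58);plan([(p+b*.02,r),(p,r)])
```

```text
[ 0.58219091 -0.31216653  0.11117443] [ 0.242  0.915  0.098  0.912  0.235  1.784 -0.965]
T [-0.003, 0.002, 0.369] W [-0.0012, 0.0008, -0.0001]
T [0.0, -0.0, 0.167] W [0.0, 0.0, 0.0]
```

Emit:
apply_moves:
  translation:
    - [0,0,0.12]
    - [0,0,0.25]
    - [0,0,0.38]
    - [0,0,0.48]
    - [0,0,0.54]
  delta_rot:
    - [0,0,0]
    - [0,0,0]
    - [0,0,0]
    - [0,0,0]
    - [0,0,0]
  hand: [1,1,1,1,1]

```text
clock: 16.6
tool_pos: [0.548, -0.3221, 0.0555]
ee_rot: [2.916, 0.425, -0.843]
force: [-0.2, -0.3, 0.7]
opening: 0.0857
```

Emit:
apply_moves:
  translation:
    - [0,0,0]
    - [0,0,0]
    - [0,0,0]
    - [0,0,0]
    - [0,0,0]
  delta_rot:
    - [0,0,0]
    - [0,0,0]
    - [0,0,0]
    - [0,0,0]
    - [0,0,0]
  hand: [0.7,0.5,0.3,0.1,-0.1]
  grip_force: 25

```text
clock: 17.1
tool_pos: [0.5497, -0.3222, 0.0572]
ee_rot: [2.916, 0.425, -0.838]
force: [2.6, -0.5, 3.2]
opening: 0.0462
```

Run:
```python
from geo import *
s=get_state();print(s)
```

```text
{'clock': 17.1, 'joint_positions': array([ 0.26039802,  0.8896864 ,  0.09553319,  1.08052845,  0.24201917,
        1.63689072, -0.98414897]), 'dq': array([-0.0005762 , -0.00035836,  0.00059341,  0.00023895,  0.00143528,
       -0.00111613,  0.00079978]), 'joint_torque': array([ 4.67332173e-01, -8.24304199e+01,  4.85553324e+00, -2.99810582e+01,
        1.32139776e+00,  2.94835299e+00, -4.11675009e-02]), 'tool_pos': array([ 0.54972698, -0.32217892,  0.05722584]), 'ee_rot': array([ 2.91592845,  0.42545209, -0.83762257]), 'force': array([ 2.59127265, -0.54672689,  3.21623397]), 'moment': array([-0.08030216, -0.60487937,  0.28893612]), 'opening': 0.04620647343302008}
```

Emit:
apply_moves:
  translation:
    - [0,0,0]
    - [0,0,0]
    - [0,0,0]
    - [-0.02,0,-0.035]
    - [-0.04,0,-0.07]
  delta_rot:
    - [0,0,0]
    - [0,0,0]
    - [0,0,0]
    - [0,0,0]
    - [0,0,0]
  hand: [-0.3,-0.3,-0.3,-0.3,-0.3]
  grip_force: 115

```text
clock: 17.6
tool_pos: [0.5488, -0.3213, 0.0653]
ee_rot: [2.917, 0.426, -0.843]
force: [0.4, -0.6, -5.2]
opening: 0.0435
```

Emit:
apply_moves:
  translation:
    - [-0.07,0,-0.11]
    - [-0.14,0,-0.22]
    - [-0.21,0,-0.33]
    - [-0.28,0,-0.45]
    - [-0.35,0,-0.56]
  delta_rot:
    - [0,0,0]
    - [0,0,0]
    - [0,0,0]
    - [0,0,0]
    - [0,0,0]
  hand: [-0.3,-0.3,-0.3,-0.3,-0.3]

```text
clock: 18.1
tool_pos: [0.5497, -0.3222, 0.1474]
ee_rot: [2.916, 0.425, -0.839]
force: [0.3, -0.4, -4.2]
opening: 0.0431
```

Run:
```python
from geo import *
im=read_camera("side");s=get_state();print(s["clock"],s["tool_pos"],s["ee_rot"],s["force"],s["moment"],s["joint_positions"].round(3),s["opening"])
cv2.imwrite("pics/c6.png",cv2.resize(im[40:190,240:400],(640,600))[:,:,::-1])
```

```text
18.15 [ 0.5504491  -0.32268927  0.15026366] [ 2.91583514  0.42358228 -0.8341764 ] [ 0.48453919 -0.19730024 -0.82710933] [ 0.26845802 -1.10035397 -0.00918912] [ 0.258  0.816  0.105  0.999  0.249  1.783 -0.938] 0.04329167577936792
```

View pics/c6.png

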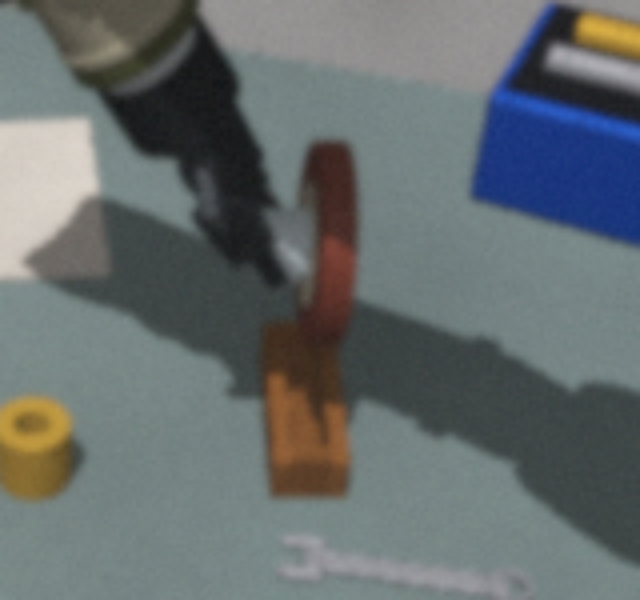

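The side crop shows the wheel clear of the cradle, held by the hub, with the disc upright at crop (330,240). The cradle is empty.

```bash
cat >> geo.py <<'E'
def lay(C0,yaw,phi,beta=58,lift=0.,**k):
    y,e=np.radians(yaw),np.radians(phi);h=np.array([np.cos(y),np.sin(y),0]);z=np.array([0,0,1.])
    w=h*np.cos(e)+z*np.sin(e);u=-h*np.sin(e)+z*np.cos(e)
    P0=np.array([C0[0],C0[1],0])-.011*h
    return pose(P0+.011*w+.065*u+z*lift,yaw,phi,beta,**k)[:2]
E
python3 - <<'E'
from geo import *
from kin import fk,ik
P=np.load("P.npy");S=(-1,-1,-1,-1)
q0=get_state()["joint_positions"]
for yaw in(45,50,55,60,65):
    q=q0;o=[]
    for phi in(0,15,30,45,60,75,90):
        p,r=lay((.575,-.015),yaw,phi,lift=.05 if phi==0 else 0);q,e,er=ik(p,r,P,S,q);o.append((round(e*1000,1),round(er,1)))
    print(yaw,max(o),q.round(2))
p1,r1,_=pose(np.array([.535,-.22,.16]),30,0,58);p2,r2,_=pose(np.array([.555,-.11,.15]),43,0,58);p3,r3=lay((.575,-.015),57,0,lift=.06)
plan([(p1,r1),(p2,r2),(p3,r3)])
E
```

```text
45 (np.float64(0.0), np.float64(0.0)) [ 1.09  0.62 -0.45  2.16 -1.19  0.83  0.97]
50 (np.float64(0.0), np.float64(0.0)) [ 1.11  0.67 -0.49  2.08 -1.04  0.86  0.88]
55 (np.float64(0.0), np.float64(0.0)) [ 1.12  0.71 -0.51  2.   -0.91  0.91  0.81]
60 (np.float64(0.0), np.float64(0.0)) [ 1.11  0.75 -0.53  1.92 -0.8   0.96  0.75]
65 (np.float64(0.0), np.float64(0.0)) [ 1.09  0.79 -0.55  1.83 -0.71  1.03  0.7 ]
T [0.308, -0.907, -0.13] W [-0.0395, -0.0004, -0.0635]
T [0.551, -0.759, -0.246] W [-0.0383, -0.0, -0.0612]
T [0.666, -0.518, -0.171] W [-0.0412, 0.0, -0.066]
```

Emit:
apply_moves:
  translation:
    - [0.06,-0.18,-0.03]
    - [0.12,-0.36,-0.05]
    - [0.18,-0.54,-0.08]
    - [0.25,-0.73,-0.1]
    - [0.31,-0.91,-0.13]
  delta_rot:
    - [-0.008,0,-0.013]
    - [-0.016,0,-0.026]
    - [-0.024,0,-0.039]
    - [-0.032,0,-0.051]
    - [-0.0395,0,-0.0635]
  hand: [-0.3,-0.3,-0.3,-0.3,-0.3]

```text
clock: 18.65
tool_pos: [0.5565, -0.2048, 0.1391]
ee_rot: [2.792, 0.753, -0.804]
force: [-1.1, 0.4, -4.8]
opening: 0.0433
```

Emit:
apply_moves:
  translation:
    - [0.11,-0.15,-0.05]
    - [0.22,-0.3,-0.1]
    - [0.33,-0.46,-0.15]
    - [0.44,-0.61,-0.2]
    - [0.55,-0.76,-0.25]
  delta_rot:
    - [-0.008,0,-0.012]
    - [-0.015,0,-0.024]
    - [-0.023,0,-0.037]
    - [-0.031,0,-0.049]
    - [-0.038,0,-0.061]
  hand: [-0.3,-0.3,-0.3,-0.3,-0.3]

```text
clock: 19.15
tool_pos: [0.5732, -0.0901, 0.1301]
ee_rot: [2.644, 1.045, -0.761]
force: [0.8, -0.6, -6.0]
opening: 0.0436
```

Emit:
apply_moves:
  translation:
    - [0.13,-0.1,-0.03]
    - [0.27,-0.21,-0.07]
    - [0.4,-0.31,-0.1]
    - [0.53,-0.41,-0.14]
    - [0.67,-0.52,-0.17]
  delta_rot:
    - [-0.008,0,-0.013]
    - [-0.016,0,-0.026]
    - [-0.025,0,-0.04]
    - [-0.033,0,-0.053]
    - [-0.041,0,-0.066]
  hand: [-0.3,-0.3,-0.3,-0.3,-0.3]

```text
clock: 19.65
tool_pos: [0.5886, 0.0097, 0.1044]
ee_rot: [2.453, 1.337, -0.706]
force: [-0.1, 0.6, -5.0]
opening: 0.0438
```

Emit:
apply_moves:
  translation:
    - [0,0,0]
    - [0,0,0]
    - [0,0,0]
    - [0,0,0]
    - [0,0,0]
  delta_rot:
    - [0,0,0]
    - [0,0,0]
    - [0,0,0]
    - [0,0,0]
    - [0,0,0]
  hand: [-0.3,-0.3,-0.3,-0.3,-0.3]

```text
clock: 20.15
tool_pos: [0.5884, 0.0074, 0.1049]
ee_rot: [2.457, 1.332, -0.707]
force: [-0.6, -0.3, -5.2]
opening: 0.0438
```

Run:
```python
from geo import *
im=read_camera("side");t=read_camera("top");s=get_state();print(s["clock"],s["tool_pos"],s["force"],s["joint_positions"].round(3))
plan([lay((.575,-.015),57,0,lift=.006),lay((.575,-.015),57,0,lift=.0)])
W=np.hstack([cv2.resize(im[130:280,170:320],(400,400)),cv2.resize(t[140:290,200:350],(400,400))]);cv2.imwrite("pics/c7.png",W[:,:,::-1])
```

```text
20.25 [0.58835353 0.00785727 0.10479995] [-0.11247945  0.10694409 -4.39485895] [-0.212  0.702 -0.11   1.296  0.407  1.605 -0.97 ]
T [0.217, 0.012, 0.355] W [-0.0017, -0.0002, 0.0002]
T [0.026, -0.0, 0.042] W [0.0, 0.0, 0.0]
```

View pics/c7.png

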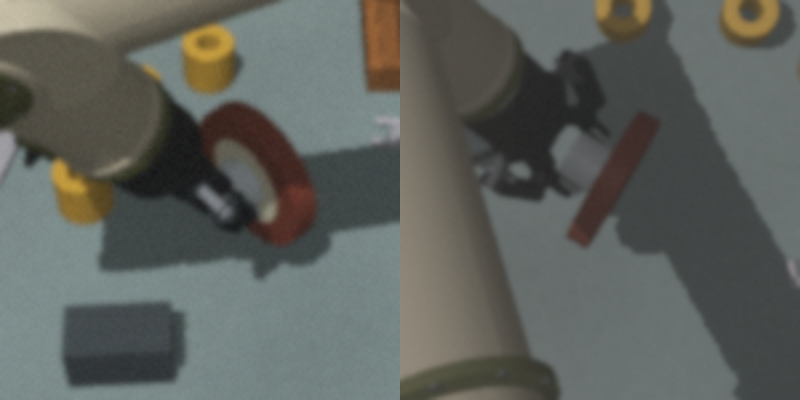

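Both crops show the wheel upright over clear bench, at top crop (615,180). The offcut, the spare spacers and the wrench are all clear. Lowering it to stand on its rim.

Emit:
apply_moves:
  translation:
    - [0.05,0,0.08]
    - [0.1,0,0.16]
    - [0.15,0,0.25]
    - [0.19,0,0.31]
    - [0.217,0.01,0.355]
  delta_rot:
    - [0,0,0]
    - [0,0,0]
    - [0,0,0]
    - [0,0,0]
    - [0,0,0]
  hand: [-0.3,-0.3,-0.3,-0.3,-0.3]

```text
clock: 20.75
tool_pos: [0.5881, 0.0076, 0.0532]
ee_rot: [2.455, 1.335, -0.71]
force: [0.1, 1.0, -4.3]
opening: 0.0432
```

Emit:
apply_moves:
  translation:
    - [0.005,0,0.008]
    - [0.01,0,0.016]
    - [0.015,0,0.024]
    - [0.02,0,0.032]
    - [0.02,0,0.032]
  delta_rot:
    - [0,0,0]
    - [0,0,0]
    - [0,0,0]
    - [0,0,0]
    - [0,0,0]
  hand: [-0.3,-0.3,-0.3,-0.3,-0.3]

```text
clock: 21.25
tool_pos: [0.589, 0.0076, 0.0504]
ee_rot: [2.456, 1.334, -0.706]
force: [0.7, -0.1, -4.2]
opening: 0.0433
```

Emit:
apply_moves:
  translation:
    - [0.005,0,0.008]
    - [0.01,0,0.016]
    - [0.01,0,0.016]
    - [0.01,0,0.016]
    - [0.01,0,0.016]
  delta_rot:
    - [0,0,0]
    - [0,0,0]
    - [0,0,0]
    - [0,0,0]
    - [0,0,0]
  hand: [-0.3,-0.3,-0.3,-0.3,-0.3]

```text
clock: 21.75
tool_pos: [0.5896, 0.0083, 0.0497]
ee_rot: [2.456, 1.334, -0.704]
force: [0.2, 3.4, 5.5]
opening: 0.0432
```

Contact: force z went from −4.3 to +5.5 N, so it stands on its rim. Next are the tilt increments about the lower edge, which are the same in the tool frame for each 15°.

Run:
```python
from geo import *
for base in(0,45):
  p0,r0=lay((.575,-.015),57,base,lift=.001)
  for d in(3,6,9,12,15):
    p,r=lay((.575,-.015),57,base+d,lift=.001);print((r0.inv().apply(p-p0)/.12).round(4),((r0.inv()*r).as_rotvec()/np.pi).round(4))
s=get_state();p0,r0=lay((.575,-.015),57,0,lift=.001);print((s["tool_pos"]-p0).round(4),((r0.inv()*R.from_rotvec(s["ee_rot"])).as_rotvec()*57.3).round(2))
```

```text
[-0.0267  0.     -0.0017] [-0.      0.0167  0.    ]
[-0.0534  0.     -0.0019] [-0.      0.0333  0.    ]
[-0.0801  0.     -0.0008] [-0.    0.05  0.  ]
[-0.1067  0.      0.0017] [-0.      0.0667  0.    ]
[-0.1332  0.      0.0057] [-0.      0.0833  0.    ]
[-0.0267 -0.     -0.0017] [-0.      0.0167  0.    ]
[-0.0534 -0.     -0.0019] [-0.      0.0333  0.    ]
[-0.0801  0.     -0.0008] [-0.    0.05  0.  ]
[-0.1067 -0.      0.0017] [-0.      0.0667  0.    ]
[-0.1332  0.      0.0057] [-0.      0.0833  0.    ]
[ 0.0004  0.0016 -0.0002] [ 0.2   0.12 -0.07]
```

Emit:
apply_moves:
  translation:
    - [-0.0267,0,-0.0017]
    - [-0.0534,0,-0.0019]
    - [-0.08,0,-0.0008]
    - [-0.1067,0,0.0017]
    - [-0.1332,0,0.0057]
  delta_rot:
    - [0,0.0167,0]
    - [0,0.0333,0]
    - [0,0.05,0]
    - [0,0.0667,0]
    - [0,0.0833,0]
  hand: [-0.3,-0.3,-0.3,-0.3,-0.3]

```text
clock: 22.25
tool_pos: [0.5813, -0.0036, 0.0571]
ee_rot: [2.619, 1.422, -0.391]
force: [-1.5, 1.1, 1.6]
opening: 0.0432
```

Emit:
apply_moves:
  translation:
    - [-0.0267,0,-0.0017]
    - [-0.0534,0,-0.0019]
    - [-0.08,0,-0.0008]
    - [-0.1067,0,0.0017]
    - [-0.1332,0,0.0057]
  delta_rot:
    - [0,0.0167,0]
    - [0,0.0333,0]
    - [0,0.05,0]
    - [0,0.0667,0]
    - [0,0.0833,0]
  hand: [-0.3,-0.3,-0.3,-0.3,-0.3]

```text
clock: 22.75
tool_pos: [0.5727, -0.0171, 0.0608]
ee_rot: [2.751, 1.492, -0.048]
force: [-1.7, 2.9, 0.0]
opening: 0.0437
```

Run:
```python
from geo import *
s=get_state();p0,r0=lay((.575,-.015),57,30,lift=.001);print(s["force"].round(1),s["moment"].round(2),s["opening"],(s["tool_pos"]-p0).round(4),((r0.inv()*R.from_rotvec(s["ee_rot"])).as_rotvec()*57.3).round(2),s["joint_positions"].round(2))
```

```text
[-1.7  2.9  0. ] [ 0.64  0.51 -0.07] 0.043727112980418495 [-0.0004  0.0008 -0.001 ] [0.26 0.13 0.05] [ 0.14  0.44 -0.22  1.7   0.14  1.04 -0.72]
```

Emit:
apply_moves:
  translation:
    - [-0.0267,0,-0.0017]
    - [-0.0534,0,-0.0019]
    - [-0.08,0,-0.0008]
    - [-0.1067,0,0.0017]
    - [-0.1332,0,0.0057]
  delta_rot:
    - [0,0.0167,0]
    - [0,0.0333,0]
    - [0,0.05,0]
    - [0,0.0667,0]
    - [0,0.0833,0]
  hand: [-0.3,-0.3,-0.3,-0.3,-0.3]

```text
clock: 23.25
tool_pos: [0.5638, -0.0309, 0.0602]
ee_rot: [-2.65, -1.436, -0.301]
force: [-1.1, 1.9, -1.9]
opening: 0.0436
```

Emit:
apply_moves:
  translation:
    - [-0.0267,0,-0.0017]
    - [-0.0534,0,-0.0019]
    - [-0.08,0,-0.0008]
    - [-0.1067,0,0.0017]
    - [-0.1332,0,0.0057]
  delta_rot:
    - [0,0.0167,0]
    - [0,0.0333,0]
    - [0,0.05,0]
    - [0,0.0667,0]
    - [0,0.0833,0]
  hand: [-0.3,-0.3,-0.3,-0.3,-0.3]

```text
clock: 23.75
tool_pos: [0.5553, -0.0441, 0.0557]
ee_rot: [-2.496, -1.352, -0.621]
force: [-0.5, 0.1, -4.5]
opening: 0.043
```

Run:
```python
from geo import *
im=read_camera("side");t=read_camera("top");s=get_state();p0,r0=lay((.575,-.015),57,60,lift=.001);print(s["force"].round(1),s["moment"].round(2),s["opening"],(s["tool_pos"]-p0).round(4),((r0.inv()*R.from_rotvec(s["ee_rot"])).as_rotvec()*57.3).round(2),s["joint_positions"].round(2))
W=np.hstack([cv2.resize(im[130:280,170:320],(400,400)),cv2.resize(t[140:290,200:350],(400,400))]);cv2.imwrite("pics/c8.png",W[:,:,::-1])
```

```text
[ 1.4  0.8 -0.6] [0.11 0.04 0.03] 0.043176810909609876 [-0.0015 -0.0013 -0.0026] [0.22 0.   0.44] [ 0.68  0.38 -0.42  1.94 -0.46  0.77  0.04]
```

View pics/c8.png

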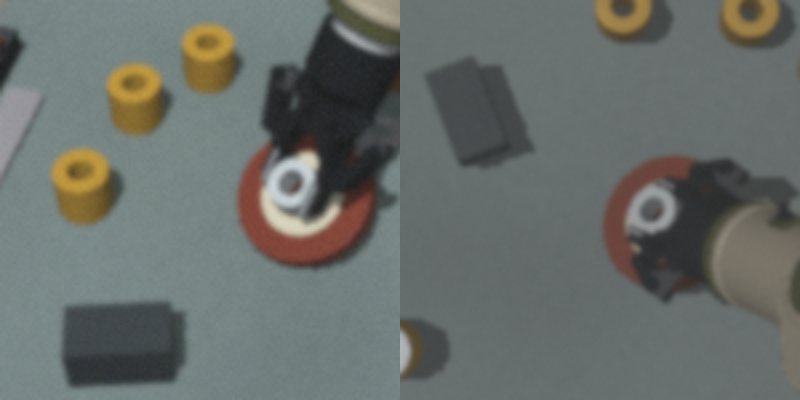

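Both crops show the wheel leaning about 60° with the hub up, held firmly at side crop (300,195). Everything else is clear. Continuing more slowly.

Emit:
apply_moves:
  translation:
    - [-0.0267,0,-0.0017]
    - [-0.0534,0,-0.0019]
    - [-0.08,0,-0.0008]
    - [-0.1067,0,0.0017]
    - [-0.1332,0,0.0057]
  delta_rot:
    - [0,0.0167,0]
    - [0,0.0333,0]
    - [0,0.05,0]
    - [0,0.0667,0]
    - [0,0.0833,0]
  hand: [-0.3,-0.3,-0.3,-0.3,-0.3]

```text
clock: 24.35
tool_pos: [0.548, -0.0549, 0.0474]
ee_rot: [-2.316, -1.255, -0.908]
force: [-0.6, 0.2, -3.7]
opening: 0.0434
```

Emit:
apply_moves:
  translation:
    - [-0.0267,0,-0.0017]
    - [-0.0534,0,-0.0019]
    - [-0.08,0,-0.0008]
    - [-0.08,0,-0.0008]
    - [-0.08,0,-0.0008]
  delta_rot:
    - [0,0.0167,0]
    - [0,0.0333,0]
    - [0,0.05,0]
    - [0,0.05,0]
    - [0,0.05,0]
  hand: [-0.3,-0.3,-0.3,-0.3,-0.3]

```text
clock: 24.85
tool_pos: [0.5443, -0.061, 0.0409]
ee_rot: [-2.198, -1.189, -1.065]
force: [-1.8, -0.9, -1.6]
opening: 0.0432
```

Run:
```python
from geo import *
s=get_state();p0,r0=lay((.575,-.015),57,84,lift=.001);print(s["force"].round(1),s["moment"].round(2),s["opening"],(s["tool_pos"]-p0).round(4),((r0.inv()*R.from_rotvec(s["ee_rot"])).as_rotvec()*57.3).round(2),s["joint_positions"].round(2))
plan([lay((.575,-.015),57,87,lift=.001),lay((.575,-.015),57,90,lift=.001)])
```

```text
[-1.8 -0.9 -1.6] [-1.03  0.79  0.08] 0.043158678751506536 [-0.0004  0.0008 -0.002 ] [ 0.17 -0.12  0.28] [ 1.07  0.62 -0.58  1.99 -0.84  0.83  0.65]
T [-0.016, 0.006, -0.015] W [-0.0009, 0.0173, -0.0016]
T [-0.027, 0.0, -0.002] W [0.0, 0.0167, 0.0]
```

Emit:
apply_moves:
  translation:
    - [-0.009,0,-0.0006]
    - [-0.018,0,-0.0012]
    - [-0.0267,0,-0.0017]
    - [-0.0267,0,-0.0017]
    - [-0.0267,0,-0.0017]
  delta_rot:
    - [0,0.0055,0]
    - [0,0.011,0]
    - [0,0.0167,0]
    - [0,0.0167,0]
    - [0,0.0167,0]
  hand: [-0.3,-0.3,-0.3,-0.3,-0.3]

```text
clock: 25.35
tool_pos: [0.543, -0.0625, 0.0385]
ee_rot: [-2.155, -1.164, -1.118]
force: [1.2, 0.2, -2.7]
opening: 0.0435
```

Emit:
apply_moves:
  translation:
    - [-0.009,0,-0.0006]
    - [-0.018,0,-0.0012]
    - [-0.0267,0,-0.0017]
    - [-0.0267,0,-0.0017]
    - [-0.0267,0,-0.0017]
  delta_rot:
    - [0,0.0055,0]
    - [0,0.011,0]
    - [0,0.0167,0]
    - [0,0.0167,0]
    - [0,0.0167,0]
  hand: [-0.3,-0.3,-0.3,-0.3,-0.3]

```text
clock: 25.85
tool_pos: [0.5427, -0.0638, 0.0376]
ee_rot: [-2.11, -1.14, -1.172]
force: [-1.0, -0.7, 10.9]
opening: 0.0432
```

Run:
```python
from geo import *
im=read_camera("side");s=get_state();p0,r0=lay((.575,-.015),57,90,lift=.001);print(s["clock"],s["force"].round(1),s["moment"].round(2),s["opening"],(s["tool_pos"]-p0).round(4),((r0.inv()*R.from_rotvec(s["ee_rot"])).as_rotvec()*57.3).round(2))
cv2.imwrite("pics/c9.png",cv2.resize(im[150:250,230:330],(600,600))[:,:,::-1])
```

```text
25.9 [-1.9 -0.6  9.9] [1.11 0.47 0.12] 0.04311349058166922 [ 0.0003  0.0014 -0.0003] [0.11 0.26 0.3 ]
```

View pics/c9.png

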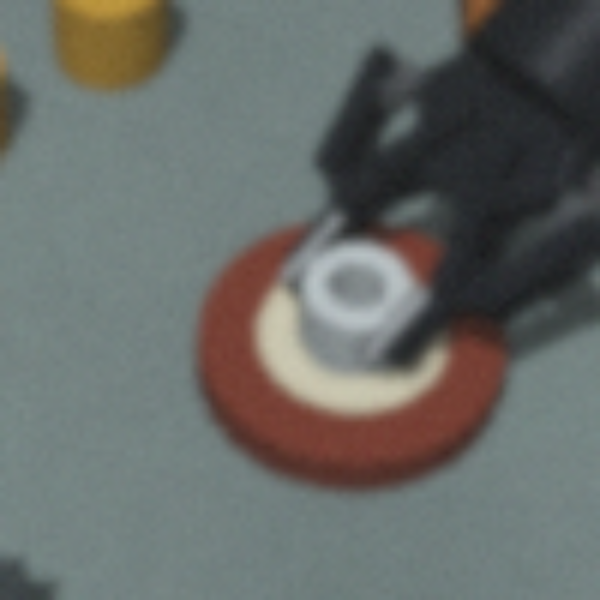

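The wheel lies flat with the hub up, and the contact force of about 15 N has appeared on schedule. Releasing and backing out along the tool.

Emit:
apply_moves:
  translation:
    - [0,0,-0.005]
    - [0,0,-0.005]
    - [0,0,-0.005]
    - [0,0,-0.005]
    - [0,0,-0.005]
  delta_rot:
    - [0,0,0]
    - [0,0,0]
    - [0,0,0]
    - [0,0,0]
    - [0,0,0]
  hand: [0.1,0.3,0.6,1,1]

```text
clock: 26.4
tool_pos: [0.5416, -0.0648, 0.0362]
ee_rot: [-2.114, -1.142, -1.168]
force: [-0.1, -0.3, -0.1]
opening: 0.0853
```

Emit:
apply_moves:
  translation:
    - [0,0,-0.1]
    - [0,0,-0.25]
    - [0,0,-0.4]
    - [0,0,-0.6]
    - [0,0,-0.8]
  delta_rot:
    - [0,0,0]
    - [0,0,0]
    - [0,0,0]
    - [0,0,0]
    - [0,0,0]
  hand: [1,1,1,1,1]

```text
clock: 26.9
tool_pos: [0.4965, -0.1342, 0.0879]
ee_rot: [-2.114, -1.142, -1.167]
force: [0.9, -0.4, -0.3]
opening: 0.0855
```

```bash
cat > wheel.py <<'E'
from geo import *
def ctr(z=.022):
    out={}
    for n in("top","side"):
        im=read_camera(n);bs=[c for c in blobs(im,(0,90,40),(9,255,255),200)]
        for c in bs:
            e=cv2.fitEllipse(cv2.convexHull(c));X=onz(n,*e[0],z)
            if .4<X[0]<.68 and abs(X[1])<.2: print(n,np.round(e[0],1),np.round(e[1],1),X.round(4),cv2.contourArea(c))
E
python3 - <<'E'
from wheel import *
ctr();s=get_state();print(s["clock"],s["tool_pos"],s["force"].round(1),s["joint_positions"].round(2))
p,r=lay((.575,-.015),57,90);C=p-0;print("nominal C",(np.array([.575,-.015])-.076*np.array([np.cos(np.radians(57)),np.sin(np.radians(57))])).round(4))
E
```

```text
top [304.4 227. ] [48.1 48.6] [ 0.5322 -0.0785  0.022 ] 1779.5
side [288.7 208.7] [43.1 50.4] [ 0.5314 -0.0688  0.022 ] 1650.5
27.0 [ 0.49694826 -0.13769272  0.08811026] [-0.5 -0.2  0.7] [ 1.26  0.6  -0.54  1.93 -0.81  1.08  0.72]
nominal C [ 0.5336 -0.0787]
```

Run:
```python
from geo import *
plan([((.50,-.13,.17),tilted(57,30)),((.533,-.078,.14),down(57))])
```

```text
T [0.614, -0.016, -0.306] W [0.0008, -0.1547, -0.002]
T [0.319, -0.005, 0.473] W [0.0, -0.1667, -0.0]
```

Emit:
apply_moves:
  translation:
    - [0.12,0,-0.06]
    - [0.24,0,-0.12]
    - [0.36,0,-0.18]
    - [0.49,-0.01,-0.24]
    - [0.614,-0.016,-0.306]
  delta_rot:
    - [0,-0.03,0]
    - [0,-0.06,0]
    - [0,-0.09,0]
    - [0,-0.12,-0.001]
    - [0.001,-0.155,-0.002]
  hand: [1,1,1,1,1]

```text
clock: 27.5
tool_pos: [0.5, -0.1258, 0.1698]
ee_rot: [-2.472, -1.348, -0.657]
force: [0.5, -0.2, -1.0]
opening: 0.0857
```

Emit:
apply_moves:
  translation:
    - [0.06,0,0.09]
    - [0.12,0,0.18]
    - [0.19,0,0.27]
    - [0.26,0,0.37]
    - [0.32,0,0.47]
  delta_rot:
    - [0,-0.033,0]
    - [0,-0.067,0]
    - [0,-0.1,0]
    - [0,-0.133,0]
    - [0,-0.167,0]
  hand: [1,1,1,1,1]

```text
clock: 28.0
tool_pos: [0.5341, -0.0735, 0.1401]
ee_rot: [2.756, 1.505, -0.005]
force: [-0.6, -0.4, -0.6]
opening: 0.0853
```

Emit:
apply_moves:
  translation:
    - [0,0,0]
    - [0,0,0]
    - [0,0,0]
    - [0,0,0]
    - [0,0,0]
  delta_rot:
    - [0,0,0]
    - [0,0,0]
    - [0,0,0]
    - [0,0,0]
    - [0,0,0]
  hand: [1,1,1,1,1]

```text
clock: 28.5
tool_pos: [0.5332, -0.0755, 0.1397]
ee_rot: [-2.756, -1.501, 0.001]
force: [-0.2, -0.3, 0.9]
opening: 0.0853
```

Run:
```python
from wheel import *
ctr();s=get_state();print(s["clock"],s["tool_pos"],s["joint_positions"].round(2));plan([((.533,-.078,.075),down(57)),((.533,-.078,.027),down(57))])
```

```text
side [288.7 208.6] [43.3 50.5] [ 0.5312 -0.0691  0.022 ] 1656.0
28.6 [ 0.53337275 -0.07498756  0.13970324] [ 0.52  0.31 -0.52  1.72  0.16  1.16 -0.62]
T [-0.023, 0.013, 0.539] W [-0.0009, -0.0003, 0.0011]
T [-0.0, -0.0, 0.4] W [0.0, 0.0, 0.0]
```

Emit:
apply_moves:
  translation:
    - [-0.02,0.01,0.12]
    - [-0.02,0.01,0.25]
    - [-0.02,0.01,0.37]
    - [-0.02,0.01,0.48]
    - [-0.02,0.01,0.54]
  delta_rot:
    - [0,0,0]
    - [0,0,0]
    - [0,0,0]
    - [0,0,0]
    - [0,0,0]
  hand: [1,1,1,1,1]

```text
clock: 29.1
tool_pos: [0.5323, -0.0763, 0.0728]
ee_rot: [-2.753, -1.504, 0.004]
force: [-0.9, 1.0, -0.6]
opening: 0.0853
```

Emit:
apply_moves:
  translation:
    - [0,0,0.1]
    - [0,0,0.2]
    - [0,0,0.3]
    - [0,0,0.37]
    - [0,0,0.4]
  delta_rot:
    - [0,0,0]
    - [0,0,0]
    - [0,0,0]
    - [0,0,0]
    - [0,0,0]
  hand: [1,1,1,1,1]

```text
clock: 29.6
tool_pos: [0.5325, -0.0762, 0.0255]
ee_rot: [-2.753, -1.505, 0.003]
force: [0.7, -0.2, -0.3]
opening: 0.0854
```

Emit:
apply_moves:
  translation:
    - [0,0,0]
    - [0,0,0]
    - [0,0,0]
    - [0,0,0]
    - [0,0,0]
  delta_rot:
    - [0,0,0]
    - [0,0,0]
    - [0,0,0]
    - [0,0,0]
    - [0,0,0]
  hand: [0.7,0.4,0.1,0,-0.2]
  grip_force: 40

```text
clock: 30.1
tool_pos: [0.5339, -0.0765, 0.0278]
ee_rot: [-2.755, -1.506, -0.001]
force: [-0.5, -1.3, 6.4]
opening: 0.0456
```

Run:
```python
from geo import *
s=get_state();print(s["clock"],s["tool_pos"],s["force"].round(1),s["opening"])
```

```text
30.1 [ 0.5339031  -0.07647618  0.02779085] [-0.5 -1.3  6.4] 0.04561217316774182
```

Emit:
apply_moves:
  translation:
    - [0,0,0]
    - [0,0,0]
    - [0,0,-0.05]
    - [0,0,-0.15]
    - [0,0,-0.3]
  delta_rot:
    - [0,0,0]
    - [0,0,0]
    - [0,0,0]
    - [0,0,0]
    - [0,0,0]
  hand: [-0.3,-0.3,-0.3,-0.3,-0.3]
  grip_force: 90

```text
clock: 30.6
tool_pos: [0.5317, -0.0762, 0.0623]
ee_rot: [-2.752, -1.504, 0.005]
force: [0.3, 0.6, -5.0]
opening: 0.0439
```

Emit:
apply_moves:
  translation:
    - [0,0,-0.2]
    - [0,0,-0.4]
    - [0,0,-0.6]
    - [0,0,-0.8]
    - [0,0,-1]
  delta_rot:
    - [0,0,0]
    - [0,0,0]
    - [0,0,0]
    - [0,0,0]
    - [0,0,0]
  hand: [-0.3,-0.3,-0.3,-0.3,-0.3]

```text
clock: 31.1
tool_pos: [0.5328, -0.0764, 0.184]
ee_rot: [-2.753, -1.505, 0.002]
force: [0.5, 0.0, -5.6]
opening: 0.0441
```

Run:
```python
from geo import *
s=get_state();print(s["clock"],s["tool_pos"],s["ee_rot"],s["force"].round(1),s["opening"])
T=[(.538,.019,.185),(.541,.114,.185),(.545,.21,.185),(.5485,.3055,.185)];plan([(t,down(57)) for t in T])
```

```text
31.1 [ 0.53276314 -0.07644576  0.18397824] [-2.75324604e+00 -1.50506709e+00  1.97730359e-03] [ 0.5  0.  -5.6] 0.04411202547554835
T [0.693, -0.393, -0.006] W [-0.0013, -0.0002, 0.0018]
T [0.678, -0.41, -0.0] W [0.0, 0.0, 0.0]
T [0.689, -0.408, -0.0] W [0.0, 0.0, 0.0]
T [0.683, -0.409, -0.0] W [0.0, 0.0, 0.0]
```

Emit:
apply_moves:
  translation:
    - [0.14,-0.08,0]
    - [0.28,-0.16,0]
    - [0.41,-0.24,0]
    - [0.55,-0.32,0]
    - [0.69,-0.4,0]
  delta_rot:
    - [0,0,0]
    - [0,0,0]
    - [0,0,0]
    - [0,0,0]
    - [0,0,0]
  hand: [-0.3,-0.3,-0.3,-0.3,-0.3]

```text
clock: 31.6
tool_pos: [0.5371, 0.0198, 0.1832]
ee_rot: [-2.754, -1.505, 0.002]
force: [-0.6, -0.6, -4.6]
opening: 0.0443
```

Emit:
apply_moves:
  translation:
    - [0.14,-0.08,0]
    - [0.28,-0.16,0]
    - [0.41,-0.24,0]
    - [0.55,-0.33,0]
    - [0.68,-0.41,0]
  delta_rot:
    - [0,0,0]
    - [0,0,0]
    - [0,0,0]
    - [0,0,0]
    - [0,0,0]
  hand: [-0.3,-0.3,-0.3,-0.3,-0.3]

```text
clock: 32.1
tool_pos: [0.5397, 0.1151, 0.1834]
ee_rot: [-2.753, -1.506, 0.002]
force: [0.1, -1.1, -4.8]
opening: 0.044
```

Emit:
apply_moves:
  translation:
    - [0.14,-0.08,0]
    - [0.28,-0.16,0]
    - [0.41,-0.24,0]
    - [0.55,-0.33,0]
    - [0.69,-0.41,0]
  delta_rot:
    - [0,0,0]
    - [0,0,0]
    - [0,0,0]
    - [0,0,0]
    - [0,0,0]
  hand: [-0.3,-0.3,-0.3,-0.3,-0.3]

```text
clock: 32.6
tool_pos: [0.543, 0.2111, 0.1836]
ee_rot: [-2.754, -1.505, 0.003]
force: [0.7, 0.7, -5.1]
opening: 0.0435
```

Emit:
apply_moves:
  translation:
    - [0.14,-0.08,0]
    - [0.28,-0.16,0]
    - [0.41,-0.24,0]
    - [0.55,-0.33,0]
    - [0.68,-0.41,0]
  delta_rot:
    - [0,0,0]
    - [0,0,0]
    - [0,0,0]
    - [0,0,0]
    - [0,0,0]
  hand: [-0.3,-0.3,-0.3,-0.3,-0.3]

```text
clock: 33.1
tool_pos: [0.5457, 0.3063, 0.1837]
ee_rot: [-2.754, -1.505, 0.003]
force: [-0.0, -1.2, -6.0]
opening: 0.0443
```

Emit:
apply_moves:
  translation:
    - [0,0,0]
    - [0,0,0]
    - [0,0,0]
    - [0,0,0]
    - [0,0,0]
  delta_rot:
    - [0,0,0]
    - [0,0,0]
    - [0,0,0]
    - [0,0,0]
    - [0,0,0]
  hand: [-0.3,-0.3,-0.3,-0.3,-0.3]

```text
clock: 33.6
tool_pos: [0.5467, 0.3048, 0.1837]
ee_rot: [-2.755, -1.503, 0.001]
force: [1.0, 0.4, -4.4]
opening: 0.0441
```

Run:
```python
from geo import *
im=read_camera("side");t=read_camera("top");s=get_state();print(s["clock"],s["tool_pos"],s["ee_rot"],s["joint_positions"].round(2))
W=np.hstack([cv2.resize(im[260:380,160:290],(400,370)),cv2.resize(t[160:280,90:220],(400,370))]);cv2.imwrite("pics/c10.png",W[:,:,::-1])
zb=s["tool_pos"][2]-.0275;a=np.linspace(0,2*np.pi,73)
for c in blobs(im,(0,90,40),(9,255,255),200):
  if cv2.boundingRect(c)[1]>250: print("side",cv2.boundingRect(c))
for nm,(x,y) in(("tcp",s["tool_pos"][:2]),("tcp-1.7tx",s["tool_pos"][:2]-.0017*np.array([.545,.839]))):
  B=np.array([proj("side",(x+.065*np.cos(q),y+.065*np.sin(q),z)) for q in a for z in(zb,zb+.022)]);print(nm,B.min(0).round(1),B.max(0).round(1))
plan([((.5475,.3043,.175),down(57))])
```

```text
33.7 [0.54655701 0.3051628  0.18375878] [-2.75475633e+00 -1.50400492e+00  1.05650076e-03] [-0.1   0.49 -0.66  1.41  0.3   1.34 -1.34]
side (187, 284, 76, 72)
tcp [184.4 280.2] [262.3 358.1]
tcp-1.7tx [185.3 279.7] [263.  357.4]
T [-0.002, 0.011, 0.073] W [-0.0009, -0.0003, 0.0015]
```

View pics/c10.png

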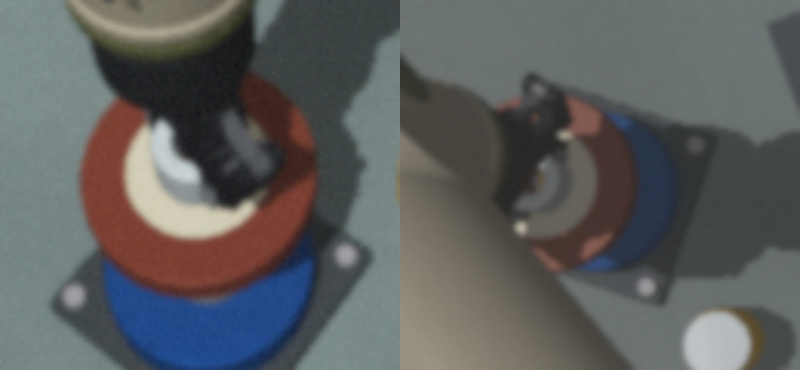

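The wheel is level above the spindle, hub up. Its blob is centred at u≈225 against 223.4 predicted from the TCP, which implies about −1.5 mm offset in the grip. Compensating and lowering.

Emit:
apply_moves:
  translation:
    - [0.013,0.01,0]
    - [0.013,0.01,0.07]
    - [0.013,0.01,0.14]
    - [0.013,0.01,0.21]
    - [0.013,0.01,0.25]
  delta_rot:
    - [0,0,0]
    - [0,0,0]
    - [0,0,0]
    - [0,0,0]
    - [0,0,0]
  hand: [-0.3,-0.3,-0.3,-0.3,-0.3]

```text
clock: 34.2
tool_pos: [0.5476, 0.306, 0.152]
ee_rot: [-2.754, -1.505, 0.004]
force: [-0.4, 0.8, -4.8]
opening: 0.0439
```

Emit:
apply_moves:
  translation:
    - [0,0,0.02]
    - [0,0,0.05]
    - [0,0,0.08]
    - [0,0,0.1]
    - [0,0,0.1]
  delta_rot:
    - [0,0,0]
    - [0,0,0]
    - [0,0,0]
    - [0,0,0]
    - [0,0,0]
  hand: [-0.3,-0.3,-0.3,-0.3,-0.3]

```text
clock: 34.7
tool_pos: [0.548, 0.3064, 0.1413]
ee_rot: [-2.754, -1.505, 0.002]
force: [-0.4, 0.1, -4.7]
opening: 0.0438
```

No side force. Lowering the rest.

Emit:
apply_moves:
  translation:
    - [0,0,0.015]
    - [0,0,0.03]
    - [0,0,0.045]
    - [0,0,0.055]
    - [0,0,0.055]
  delta_rot:
    - [0,0,0]
    - [0,0,0]
    - [0,0,0]
    - [0,0,0]
    - [0,0,0]
  hand: [-0.3,-0.3,-0.3,-0.3,-0.3]

```text
clock: 35.2
tool_pos: [0.548, 0.3064, 0.1348]
ee_rot: [-2.754, -1.505, 0.002]
force: [-0.1, -0.4, -4.5]
opening: 0.0439
```

Emit:
apply_moves:
  translation:
    - [0,0,0.01]
    - [0,0,0.015]
    - [0,0,0.02]
    - [0,0,0.02]
    - [0,0,0.02]
  delta_rot:
    - [0,0,0]
    - [0,0,0]
    - [0,0,0]
    - [0,0,0]
    - [0,0,0]
  hand: [-0.3,-0.3,-0.3,-0.3,-0.3]

```text
clock: 35.7
tool_pos: [0.5483, 0.3066, 0.1332]
ee_rot: [-2.754, -1.505, -0.0]
force: [-1.3, -1.2, 1.2]
opening: 0.0435
```

Contact is at the expected height (0.133). I'll press about 1 mm more, release and back off.

Emit:
apply_moves:
  translation:
    - [0,0,0.005]
    - [0,0,0.007]
    - [0,0,0.007]
    - [0,0,0.007]
    - [0,0,0.007]
  delta_rot:
    - [0,0,0]
    - [0,0,0]
    - [0,0,0]
    - [0,0,0]
    - [0,0,0]
  hand: [-0.3,-0.3,-0.3,-0.3,-0.3]

```text
clock: 36.2
tool_pos: [0.5484, 0.3068, 0.1332]
ee_rot: [-2.754, -1.505, -0.001]
force: [-4.0, -3.1, 7.0]
opening: 0.044
```

Emit:
apply_moves:
  translation:
    - [0,0,0]
    - [0,0,0]
    - [0,0,0]
    - [0,0,0]
    - [0,0,0]
  delta_rot:
    - [0,0,0]
    - [0,0,0]
    - [0,0,0]
    - [0,0,0]
    - [0,0,0]
  hand: [0.1,0.3,0.6,1,1]

```text
clock: 36.7
tool_pos: [0.5482, 0.3065, 0.1318]
ee_rot: [-2.754, -1.505, 0.001]
force: [0.3, -0.2, -0.0]
opening: 0.0854
```

Emit:
apply_moves:
  translation:
    - [0,0,-0.1]
    - [0,0,-0.3]
    - [0,0,-0.5]
    - [0,0,-0.75]
    - [0,0,-1]
  delta_rot:
    - [0,0,0]
    - [0,0,0]
    - [0,0,0]
    - [0,0,0]
    - [0,0,0]
  hand: [1,1,1,1,1]

```text
clock: 37.2
tool_pos: [0.5482, 0.3062, 0.2539]
ee_rot: [-2.754, -1.505, 0.0]
force: [0.0, -0.1, -0.9]
opening: 0.0853
```

Emit:
apply_moves:
  translation:
    - [-0.15,0.08,0]
    - [-0.3,0.16,0]
    - [-0.5,0.25,0]
    - [-0.7,0.33,0]
    - [-0.9,0.41,0]
  delta_rot:
    - [0,0,0]
    - [0,0,0]
    - [0,0,0]
    - [0,0,0]
    - [0,0,0]
  hand: [1,1,1,1,1]

```text
clock: 37.7
tool_pos: [0.5313, 0.188, 0.2526]
ee_rot: [-2.754, -1.505, -0.0]
force: [1.2, 0.0, 0.3]
opening: 0.0852
```

Emit:
apply_moves:
  translation:
    - [-0.15,0.08,0]
    - [-0.3,0.16,0]
    - [-0.5,0.25,0]
    - [-0.7,0.33,0]
    - [-0.9,0.41,0]
  delta_rot:
    - [0,0,0]
    - [0,0,0]
    - [0,0,0]
    - [0,0,0]
    - [0,0,0]
  hand: [1,1,1,1,1]

```text
clock: 38.2
tool_pos: [0.5144, 0.0705, 0.2524]
ee_rot: [-2.754, -1.506, -0.001]
force: [0.1, -0.9, -0.2]
opening: 0.0853
```

Run:
```python
from geo import *
im=read_camera("side");t=read_camera("top");s=get_state();print(s["clock"],s["tool_pos"],s["force"].round(1))
W=np.hstack([cv2.resize(im[230:400,150:330],(400,378)),cv2.resize(t[150:320,90:270],(400,378))]);cv2.imwrite("pics/c11.png",W[:,:,::-1])
a=np.linspace(0,2*np.pi,73)
for n,i in(("side",im),("top",t)):
  for c in blobs(i,(0,90,40),(9,255,255),200):
    if cv2.boundingRect(c)[0]<200 and cv2.boundingRect(c)[1]>180: print(n,cv2.boundingRect(c))
  for zb in(.105,.115):
    B=np.array([proj(n,(.5473+.065*np.cos(q),.3043+.065*np.sin(q),z)) for q in a for z in(zb,zb+.022)]);print(n,zb,B.min(0).round(1),B.max(0).round(1))
```

```text
38.3 [0.51464306 0.06710028 0.25225794] [ 0.  -0.4  0. ]
side (189, 295, 73, 72)
side 0.105 [188.5 293.2] [262.1 367.8]
side 0.115 [187.7 290.6] [262.1 365.8]
top (116, 194, 52, 53)
top 0.105 [114.2 191.6] [172.5 247.5]
top 0.115 [112.6 191. ] [171.5 247.5]
```

Run:
```python
from h import *
im=read_camera("side");o=cv2.imread("pics/side0.png")[:,:,::-1]
for n,(x,y,w,h) in dict(tin=(285,295,40,42),tube=(190,238,52,40),wrench=(305,170,72,25),brass3=(185,138,75,76)).items():
    print(n,np.abs(im[y:y+h,x:x+w].astype(int)-o[y:y+h,x:x+w]).mean().round(1))
for c in blobs(im,(12,120,90),(30,255,255),40):print(cv2.boundingRect(c))
print(hand_in())
```

```text
tin 10.4
tube 7.2
wrench 53.4
brass3 12.8
(290, 313, 28, 22)
(190, 186, 21, 27)
(211, 154, 19, 26)
(239, 140, 18, 24)
(307, 121, 19, 32)
(383, 43, 34, 15)
(182, 12, 77, 23)
the job is handed in; nothing more can be done
None
```

The spacer and the wheel are both on the spindle and released, and I handed the job in at about 38 s. One check disagreed: I could not confirm from the last picture that the wrench stayed put.

**What I did**
- **Spacer:** I took the brass tube nearest the base and slid it down onto the flange. Contact came at the expected height, and then I let go.
- **Wheel out of the cradle:** I gripped it by the hub with a tilted tool and lifted it straight up. I stood its rim on clear bench, where the force showed contact.
- **Lowering over:** I tilted it about its lower edge in small steps until it lay flat with the hub up, and released it.
- **Wheel on the spindle:** I took it again by the hub from above and fitted it, hub up, until it met the spacer at the expected height. I then released it and backed the arm away.

**Last checks**
- **Seating:** the wheel's outline in the side view (columns 189–262, rows 295–367) matches a wheel fully down on the spacer (188–262, 293–368). The top view agreed less closely: the blob was 52×53 px where about 58×56 was predicted. I put that down to shading at the edge. Force on the tool was near zero.
- **Bystanders:** the tin and the three spare spacers are at the same pixels as at the start, and the tube's region changed very little.
- **Wrench:** its region in the side view differed clearly from the first picture (mean difference 53, against 7–13 elsewhere). The arm or its shadow was probably over it, and no planned move came near it.
- **Last picture:** I could not view the final picture because the 12-picture limit was reached, so these last checks are from numbers only.

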